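Unlatch the tool tray and lay the dusting brush in its recess

TASK

The tool tray's hold-down bar is locked: first slide the safety tab all the way back off the end of the bar, then lift the bar by its grip and swing it over until it stands upright or beyond, and leave it and the tab open. Then take the dusting brush out of the wooden rest where it stands on its edge, lay it flat on the bare counter and let go, take it again across its handle and lay it flat, fully home, in the brush-shaped recess of the tray with its wide head in the wide end. Do not force the bar against the tab, and leave the pot, the tape roll and the spatula where they are.

Things in the scene. Friction and masses are not known exactly. Their poses are not given: they have to be found in the camera images.
- tray: Grey plastic tool tray, fixed; 186 (x) by 165 (y) mm, walls 30 high, inner faces x = +-88, y = -80 and +75. Origin on the counter; x along the recesses, z up. Floor top at z 6, on it a rigid pale inlay (top z 11) with two recesses, brush's and spatula's. Outside the -y wall a dark keeper block (y -85 to -116, x -38 to 66, z to 40); outside the +y wall two hinge ears (z to 43)
- brush_recess (a point): Centre of the brush recess, on the tray floor (5 mm below the inlay top), at tray (0, -30, 6); axes as the tray's. Brush-shaped: wide part x = 8 to 80, y +-32; narrow part x = -80 to 8, y +-17. The brush fits with 4 mm play all round, either face up, head towards +x; seated, its centre is 8 mm above this point
- latch_bar (a joint): Angle of the steel hold-down bar in rad: 0 = down across the tray under the tab; positive = free end lifted; stop at 1.8. Stiff hinge (0.11 N m), stays where left; upright it reaches z 220. Flat bar 20 wide (tray x), 5 thick, 182 long, from the hinge across both recesses (at tray x = 45) and over the -y wall; when down it is at z 34 to 39 and its last 7 mm lie under the tab plate
- latch_grip (a point): Centre of the bar's grip: steel rod of 16 diameter, 28 long, lying crosswise (along tray x) on the bar, 135 mm from the hinge axis and 12.5 above the bar's mid plane; 49 above the counter with the bar down. Pinched by its end faces it turns between the fingers as the bar swings; the fingers pass beside the narrower bar. x axis along the rod; turns with the bar
- latch_hinge (a point): Point on the bar's hinge axis, at tray (45, 88, 36.5); the axis runs along tray x. The bar lies towards -y from here and its free end swings up and over towards +y
- safety_tab (a joint): Slide of the safety tab in m: 0 = fully over the bar end, 0.032 = end stop, fully back (starts at 0 to 0.006). It moves towards the tray's -x, and is clear of the bar from 0.024. Rubs with about 2.5 N and stays where it is left
- tab_nub (a point): Centre of the upright nub of the safety tab: 14 (x) by 12 (y) by 18 high, standing on a steel plate 57 by 26 by 5 whose top is 46 mm above the counter (nub top at 64, this point at 55). The plate reaches 26 wide under the nub, so the fingers must stay above it. Axes as the tray's
- brush_rest: Fixed wooden rest; origin on the counter. Base 150 (x) by 56 (y) by 8; cheeks at x = 30 to 70 up to z 36, 20 mm apart in y, hold the brush's head; a prop at x = -62 to -50 (up to z 22.6) its handle. The brush starts on its long edge, along x, head to +x, centre 36 above the counter over the origin; at x = -45 to 28 both sides of the handle are free above the base
- brush_centre (a point): Centre of the loose flat wooden dusting brush (about 90 g, balance point 18 mm towards the head): x from handle to head, y across its width, z through its thickness. 152 long, 16 thick; handle x = -76 to 12, 26 wide; head x = 12 to 76, 56 wide. It can stand by itself on its head's long edge and tips over flat if pushed high on its side; flat on the counter its centre is 8 high
- brush_head (a point): Point in the middle of the brush's bristles, 60 mm from its centre towards the head
- pot: Bystander: small banded clay jar, 90 across, 72 high; origin under its foot. Stands on the side of the tray where the rest does not
- tape_roll: Bystander: white roll, 90 across, 24 high, open in the middle; origin at its underside, on the counter beyond the tray
- spatula: Bystander: dark wooden spatula 132 by 22 by 8 lying in the tray's other recess; origin at its underside
There are look-alikes about, which are no part of the job. Of the things like the part that bears brush_centre, leave any that is blue or orange; of the rest the larger one is meant.

How it is judged:
By the outcome, as a careful person would: the job done as asked, in the order asked, and still so for the second after the job is handed in, with the robot touching nothing.
It also fails if it takes over 72 s, if anything falls off the work surface, if the arm or the gripper's body presses on something with over 40 N, if the wrist force passes 120 N, or if a joint passes its speed limit or range.

ROBOT

A 6-joint arm with a two-finger parallel gripper is mounted at the origin on the work surface. World frame = base frame: x ahead of the robot, y to its left, z up, the work surface at z = 0. Lengths are in m, angles in degrees, forces in N, time in s.
With the tool pointing down it reaches from about 0.35 to 0.875 m from the base axis. Payload 4.2 kg.
Tool frame: the origin (TCP) lies on the centre line of the jaws, within the pads' length; the fingertips stand 17 mm ahead of it and the grasp point (between the pads) lies 2 mm behind it; z points along the fingers, y is the direction in which the jaws open and shut (so a half turn about z gives the same grasp; the last joint's range is limited). The gripper opens to 87 mm and grips with 3 to 60 N. Pads are 19 mm wide; open, the fingers measure 117 mm over their backs; the gripper's body (75 mm by 190 mm) begins 51 mm behind the grasp point.
Start: joints at [-55.772, 22.042, 0.453, 0, -68.411, -14.817], TCP at [0.208, -0.589, 0.24] pointing down, gripper open.
Joint ranges: [-179.83, 179.83], [-69.29, 118.12], [-61.27, 80.66], [-181.25, 117.63], [-171.15, -9.14], [-177.46, 177.46]. Speed limits (degrees/s): [159.86, 159.86, 180, 180, 180, 180].

INTERFACE

Orientations are given as a 3x3 rotation matrix whose columns are the frame's x, y, z axes.
In Python, from plant import env gives the robot as it stands.
- The arm moves only by the shell command python3 -m inch 'ROWS' [FORCE]. ROWS is a JSON object of lists of equal length, an entry for each row: "offset": the shift along the world's x, y, z in mm, a list of three; "rot": the turn, a rotation vector about the world's x, y, z in degrees, a list of three; "gripper": the closure, from -1 (fully open) to 1 (shut). In form: {"offset": [[dx, dy, dz], ...], "rot": [[rx, ry, rz], ...], "gripper": [gripper, ...]}. A call has 1 to 12 rows; each row shifts and turns the commanded pose from where the row before left it; what a row does not reach is not made up. A row lasts 1/12 s, in which the tool goes at most 41.7 mm and 7.16 degrees, less where a joint would pass 70% of its speed; a pose out of reach is approached as far as the arm can. A call is refused whole if a number of a shift passes 41.7 or a number of a turn 7.16, either way. A call with a gripper value outside its range is refused whole. The fingers move at their own pace and stop on an object; FORCE is the grip in N (left out, the last holds). Time passes only in rows, so rows that do not move let the fingers close. It gives the time, the measured TCP pose, the force and the opening at its end, in the units of the state.
- env.sense(): the state, without advancing time (a new reading comes with each control period).
- env.capture(name): name is "side" or "top" or "wrist"; returns a dict with "frame" (400x640x3 uint8, red, green, blue), "fovy" (degrees; the focal length in pixels is half the picture's height over the tangent of half this angle, whatever the lens; pixels are square), "cx", "cy" (the principal point, pixels), "D" ([k1, k2, p1, p2, k3] as OpenCV has them; the pictures are not rectified), "view" (4x4, takes a point from world to camera coordinates); the wrist camera has in their place "hand_eye" (4x4, takes a point from camera to tool coordinates, whose origin is the TCP and whose axes are the flange's). Camera axes: x right, y up, looking along -z (the intrinsics and any distortion apply to the point x, -y, -z); pixel columns grow to the right and rows downward; lengths in m; the calibration is good to about 2 mm. A picture is of the moment at which its call begins: read the wrist's pose just before it. There is no depth.
- env.hand_in(): hands the job in, once; it reports no verdict.
Trained networks look in a picture, given as the dict that the camera call returned (one of the last four; its "shot" number tells which), for a name from the list of things; names that differ only in an ending like _2 or _b are one class to them, and where a whole thing is asked for, a point or a joint stands for the part that bears it (a point fixed in the world has none). Each returns a list of dicts, best first, with "p" (0 to 1); they miss things now and then, are a little off and sometimes report something else, mostly with a low value. They report only what shows in the picture. A call takes as long as a camera call. They do not tell look-alikes from the thing itself.
- env.find_in(target, picture): "centre" ([x, y, z] in m, in the coordinates of the camera as it stood for that picture, good to about 4 mm: the middle of the surface that is visible of it).
- env.regions_of(target, picture): "region" (400x640 bool, what is visible of it).
- env.tip_of(target, picture): "centre" ([x, y, z] in m, in the coordinates of the camera as it stood for that picture, good to about 4 mm: a listed point, or the origin of a listed thing).
The state is a dict: "t": time; "joint_positions": joint angles; "qd": joint speeds; "joint_torque": joint torques, N m; "tcp_pos": TCP position; "tcp_rot": TCP orientation; "ft_force": force on the tool from outside, world axes, zero at the start; "moment": the same for the moment, N m; "finger_gap": opening from 0.0 (shut) to 1.0 (fully open).
Only numpy, scipy, OpenCV 4.12 (cv2) and the standard library are available. Lean on these libraries where they do the work, as an engineer would, in place of code of your own. Each camera call takes 0.05 s, during which the arm holds its last target.

## Working session

There is one attempt and no reset: what is moved stays moved. The work goes in short steps, Python scripts to look and compute and a shell command to move; the robot and the scene stay as the last step left them, time stands still between calls to the robot, and variables do not carry over. Pictures are saved under pics/ and viewed, and the job is handed in when it is done.

```bash
ls; mkdir -p pics
python3 - <<'E'
from plant import env
import cv2,numpy as np
s=env.sense();print({k:np.round(v,3).tolist() for k,v in s.items()})
for n in ["side","top","wrist"]:
    c=env.capture(n);cv2.imwrite(f"pics/a_{n}.png",c["frame"][:,:,::-1])
    print(n,c["fovy"],c["cx"],c["cy"],c["D"],c.get("view"),c.get("hand_eye"),c["shot"])
E
```

```text
pics
{'t': 0.0, 'joint_positions': [-55.773, 22.093, 0.378, -0.029, -68.41, -14.816], 'qd': [-0.016, 0.075, -0.024, 0.02, -0.057, -0.046], 'joint_torque': [-0.0, -39.066, 18.741, 4.22, 0.011, -0.0], 'tcp_pos': [0.208, -0.589, 0.238], 'tcp_rot': [[-0.943, -0.332, -0.001], [-0.332, 0.943, 0.002], [0.0, 0.002, -1.0]], 'ft_force': [0.414, -0.592, -0.406], 'moment': [-0.016, -0.054, 0.01], 'finger_gap': 1.001}
side 54.40282268493914 319.45981859120894 199.3238769566433 [-0.07441726  0.          0.          0.          0.        ] [[ 0.99986106 -0.01661114  0.00138663 -0.59174619]
 [ 0.01023799  0.67762959  0.73533211 -0.13764084]
 [-0.01315433 -0.73521575  0.67770551 -0.94388808]
 [ 0.          0.          0.          1.        ]] None 1
top 49.67932157175055 326.3620297311459 202.3363309348072 [-0.08836206  0.          0.          0.          0.        ] [[ 0.01226001 -0.99990446 -0.00638391  0.11172352]
 [ 0.99388204  0.01148484  0.10984804 -0.58833033]
 [-0.10976423 -0.00769159  0.99392789 -1.0006641 ]
 [ 0.          0.          0.          1.        ]] None 2
wrist 66.39650125275284 321.8764973462582 199.19785187091136 [-0.04500222  0.          0.          0.          0.        ] None [[-2.01739959e-04  9.62763861e-01  2.70343685e-01  7.42258470e-02]
 [ 9.99999858e-01  3.27564842e-04 -4.20308178e-04  2.51180598e-04]
 [-4.93212611e-04  2.70343562e-01 -9.62763790e-01 -1.45083887e-01]
 [ 0.00000000e+00  0.00000000e+00  0.00000000e+00  1.00000000e+00]] 3
```

View pics/a_side.png

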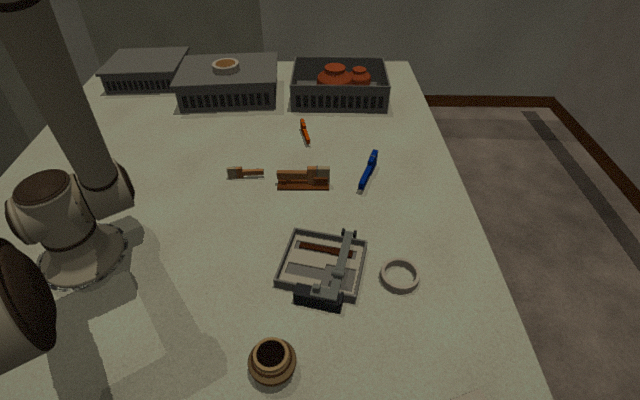

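View pics/a_top.png

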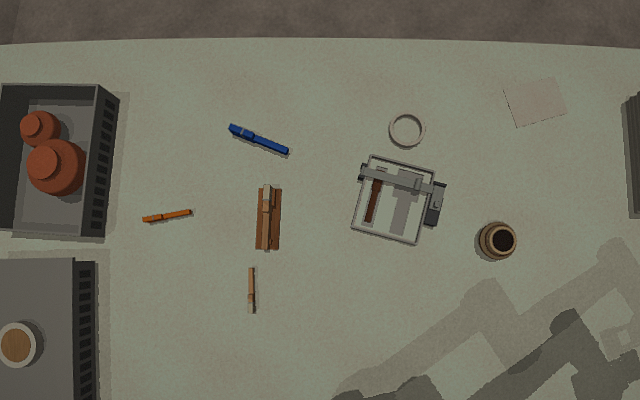

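View pics/a_wrist.png

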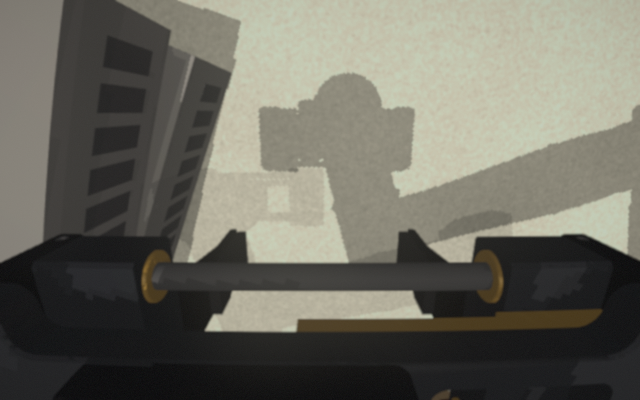

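```bash
cat > h.py <<'E'
from plant import env
import cv2,numpy as np
def K(c):
    f=c["frame"].shape[0]/2/np.tan(np.radians(c["fovy"]/2))
    return np.array([[f,0,c["cx"]],[0,f,c["cy"]],[0,0,1]])
def view(c,s=None):
    if "view" in c: return np.array(c["view"])
    T=np.eye(4);T[:3,:3]=s["tcp_rot"];T[:3,3]=s["tcp_pos"]
    return np.linalg.inv(T@np.array(c["hand_eye"]))
F=np.diag([1,-1,-1.])
def proj(c,P,s=None):
    V=view(c,s);P=np.atleast_2d(P);q=(P@V[:3,:3].T+V[:3,3])@F
    return cv2.projectPoints(q.reshape(-1,1,3),np.zeros(3),np.zeros(3),K(c),np.array(c["D"]))[0].reshape(-1,2)
def plane(c,px,z,s=None):
    V=np.linalg.inv(view(c,s))
    u=cv2.undistortPoints(np.array(px,float).reshape(-1,1,2),K(c),np.array(c["D"])).reshape(-1,2)
    d=np.c_[u,np.ones(len(u))]@F@V[:3,:3].T;o=V[:3,3]
    return o+d*((z-o[2])/d[:,2])[:,None]
def world(c,p,s=None):
    return (np.linalg.inv(view(c,s))@np.r_[p,1])[:3]
def cap(n):
    s=env.sense();return env.capture(n),s
def save(c,name,box=None,k=1):
    f=c["frame"][:,:,::-1]
    if box: x0,y0,x1,y1=box;f=f[y0:y1,x0:x1]
    cv2.imwrite("pics/"+name,cv2.resize(f,None,fx=k,fy=k,interpolation=cv2.INTER_CUBIC))
E
python3 - <<'E'
from h import *
for n in ["top","side"]:
    c,s=cap(n)
    for t in ["tray","brush_recess","latch_grip","latch_hinge","tab_nub","brush_rest","brush_centre","brush_head","pot","tape_roll","spatula"]:
        print(n,t,[(np.round(world(c,d["centre"])*1000).tolist(),proj(c,world(c,d["centre"])).round().tolist()[0],round(d["p"],2)) for d in env.tip_of(t,c)[:4]])
    if n=="top": save(c,"crop_top.png",(220,130,460,330),3)
    else: save(c,"crop_side.png",(220,140,460,320),3)
E
```

```text
top tray [([603.0, -44.0, -1.0], [392.0, 198.0], 0.67), ([778.0, -80.0, -1.0], [406.0, 130.0], 0.26)]
top brush_recess [([592.0, -73.0, 9.0], [405.0, 202.0], 0.59)]
top latch_grip [([630.0, -101.0, 48.0], [419.0, 185.0], 0.64)]
top latch_hinge [([664.0, 34.0, 37.0], [362.0, 171.0], 0.72)]
top tab_nub []
top brush_rest [([552.0, 262.0, 4.0], [268.0, 217.0], 0.81)]
top brush_centre [([737.0, 285.0, 31.0], [259.0, 141.0], 0.95), ([553.0, 261.0, 37.0], [266.0, 216.0], 0.67), ([377.0, 296.0, 18.0], [251.0, 290.0], 0.67)]
top brush_head [([543.0, 548.0, 20.0], [151.0, 219.0], 0.84), ([330.0, 297.0, 22.0], [250.0, 309.0], 0.72), ([759.0, 349.0, 30.0], [234.0, 132.0], 0.66)]
top pot [([501.0, -289.0, 3.0], [491.0, 240.0], 0.72), ([584.0, -137.0, 55.0], [435.0, 204.0], 0.27)]
top tape_roll [([778.0, -82.0, -4.0], [407.0, 130.0], 0.74)]
top spatula [([608.0, 2.0, 4.0], [374.0, 196.0], 0.66)]
side tray [([599.0, -42.0, 3.0], [323.0, 266.0], 0.62)]
side brush_recess [([587.0, -71.0, 7.0], [318.0, 275.0], 0.69), ([612.0, 260.0, 33.0], [325.0, 175.0], 0.38)]
side latch_grip [([630.0, -96.0, 50.0],
[... 179 characters left out ...]
288.0], 0.59)]
side brush_rest [([546.0, 261.0, -3.0], [302.0, 185.0], 0.84), ([611.0, 260.0, 34.0], [325.0, 175.0], 0.34)]
side brush_centre [([379.0, 297.0, 17.0], [246.0, 173.0], 0.89), ([743.0, 289.0, 32.0], [369.0, 169.0], 0.76), ([551.0, 508.0, 24.0], [305.0, 131.0], 0.7), ([550.0, 259.0, 37.0], [303.0, 175.0], 0.57)]
side brush_head [([763.0, 340.0, 31.0], [374.0, 159.0], 0.83), ([335.0, 293.0, 21.0], [231.0, 172.0], 0.6), ([546.0, 262.0, -1.0], [302.0, 184.0], 0.59), ([610.0, 260.0, 36.0], [324.0, 175.0], 0.58)]
side pot [([494.0, -293.0, -0.0], [271.0, 372.0], 0.85)]
side tape_roll [([776.0, -82.0, 0.0], [400.0, 280.0], 0.67)]
side spatula [([608.0, 4.0, 6.0], [326.0, 250.0], 0.71)]
```

View pics/crop_top.png

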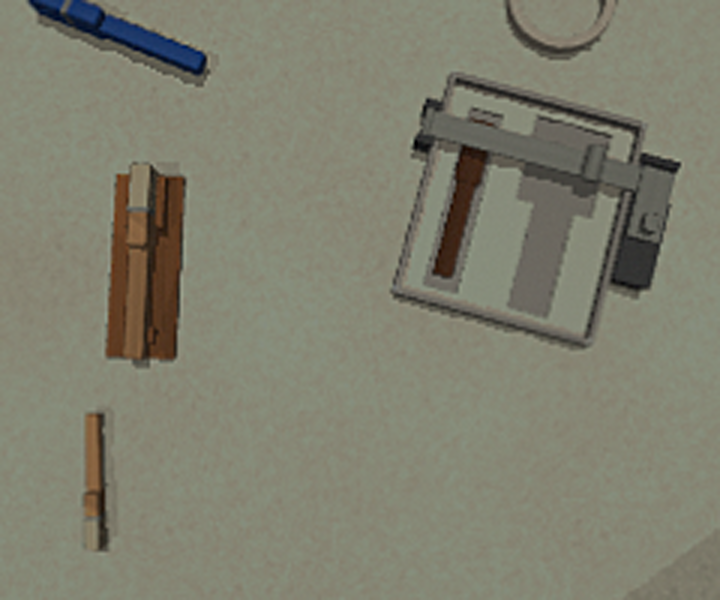

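View pics/crop_side.png

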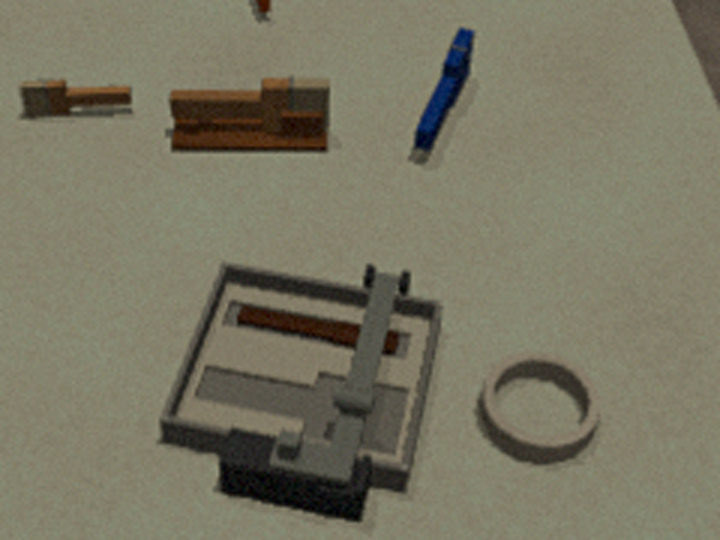

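```bash
cat > fit.py <<'E'
from h import *
c,s=cap("top")
px=np.array([[455,74],[643,122],[588,347],[393,294]])/3+[220,130]
W=plane(c,px,.030)*1000
L=np.array([[93,80],[93,-85],[-93,-85],[-93,80]])
print(W.round(1))
def fit(L,W):
    a=L-L.mean(0);b=W[:,:2]-W[:,:2].mean(0)
    th=np.arctan2((a[:,0]*b[:,1]-a[:,1]*b[:,0]).sum(),(a*b).sum())
    R=np.array([[np.cos(th),-np.sin(th)],[np.sin(th),np.cos(th)]])
    t=W[:,:2].mean(0)-R@L.mean(0);print("th",np.degrees(th),"t",t,"res",(W[:,:2]-L@R.T-t).round(1).tolist());return R,t
fit(L,W)
c2,_=cap("side")
px2=np.array([[224,263],[441,302],[406,491],[161,442]])/3+[220,140]
# side: corners: far-left(-93,80), far-right(93,80), near-right(93,-85), near-left(-93,-85)
fit(np.array([[-93,80],[93,80],[93,-85],[-93,-85]]),plane(c2,px2,.030)*1000)
E
python3 fit.py
```

```text
[[ 705.1   10.    30. ]
 [ 667.7 -142.5   30. ]
 [ 486.   -95.9   30. ]
 [ 526.4   59.3   30. ]]
th -14.603084470096308 t [596.93160359 -39.85839109] res [[-2.0, -4.1], [2.2, 3.0], [0.5, 2.8], [-0.7, -1.7]]
th -13.845485397048288 t [598.74836726 -50.68325222] res [[3.1, 8.6], [-0.9, 7.2], [-4.3, -7.5], [2.1, -8.4]]
```

```bash
python3 -m inch '{"offset":[[24,31,0],[24,31,0],[24,31,0],[24,31,0],[24,31,0],[24,31,0],[24,31,0],[24,31,0],[24,31,0],[24,31,0],[24,31,0],[24,31,0]],"rot":[[0,0,7],[0,0,7],[0,0,7],[0,0,7],[0,0,7],[0,0,7],[0,0,7],[0,0,7.1],[0,0,0],[0,0,0],[0,0,0],[0,0,0]],"gripper":[-1,-1,-1,-1,-1,-1,-1,-1,-1,-1,-1,-1]}' 
python3 -m inch '{"offset":[[24,31,0],[24,31,0],[24,31,0],[22,24,0],[0,0,0],[0,0,0]],"rot":[[0,0,0],[0,0,0],[0,0,0],[0,0,0],[0,0,0],[0,0,0]],"gripper":[-1,-1,-1,-1,-1,-1]}'
cat > look.py <<'E'
import sys
from h import *
n=sys.argv[1]
c,s=cap("wrist");save(c,n+".png",k=1.25)
print(np.round(s["tcp_pos"],4),np.round(s["tcp_rot"],3).tolist(),np.round(s["joint_positions"],1),s["t"],s["finger_gap"])
for t in sys.argv[2:]:
    print(t,[(np.round(world(c,d["centre"],s)*1000).tolist(),proj(c,world(c,d["centre"],s),s).round().tolist()[0],round(d["p"],2)) for d in env.tip_of(t,c)[:3]])
E
python3 look.py b1 tray brush_recess latch_grip latch_hinge tab_nub spatula
```

```text
t: 2.45
tcp_pos: [0.4966, -0.2157, 0.24]
tcp_rot: [[-0.25, -0.968, 0.001], [-0.968, 0.25, -0.0], [-0.0, -0.001, -1.0]]
ft_force: [0.9, -1.4, -0.4]
finger_gap: 0.999
t: 2.95
tcp_pos: [0.5905, -0.099, 0.2389]
tcp_rot: [[-0.248, -0.969, -0.001], [-0.969, 0.248, -0.0], [0.0, 0.001, -1.0]]
ft_force: [-0.5, 0.2, -0.6]
finger_gap: 1.001
[ 0.5905 -0.099   0.2389] [[-0.248, -0.969, -0.001], [-0.969, 0.248, -0.0], [0.0, 0.001, -1.0]] [  6.   19.5  -3.4  -0.  -67.1 -20.3] 2.95 1.0009524703400516
tray [([595.0, -43.0, -1.0], [328.0, 215.0], 0.6)]
brush_recess [([588.0, -65.0, 8.0], [330.0, 200.0], 0.91)]
latch_grip [([628.0, -98.0, 48.0], [290.0, 191.0], 0.65)]
latch_hinge [([667.0, 37.0, 35.0], [290.0, 292.0], 0.86)]
tab_nub [([581.0, -138.0, 53.0], [321.0, 146.0], 0.92)]
spatula [([606.0, 5.0, 4.0], [329.0, 250.0], 0.8)]
```

View pics/b1.png

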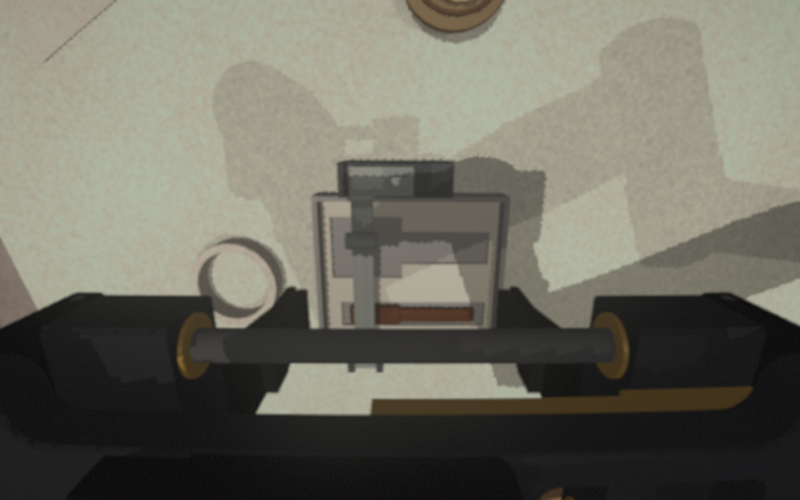

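```bash
cat > fit2.py <<'E'
from h import *
from scipy.optimize import least_squares
c,s=cap("wrist")
L=np.array([[93,-85,30],[-93,-85,30],[80,-62,11],[8,-62,11],[-80,-47,11],[-80,-13,11],[8,2,11],[80,2,11]])/1000
px=np.array([[313,195],[509,195],[331,218],[401,218],[489,233],[489,264],[401,277],[331,277]])/1.25
ct,_=cap("top")
Lt=np.array([[93,80,30],[93,-85,30],[-93,-85,30],[-93,80,30]])/1000
pt=np.array([[455,74],[643,122],[588,347],[393,294]])/3+[220,130]
def T(p,L):
    a=p[2];R=np.array([[np.cos(a),-np.sin(a),0],[np.sin(a),np.cos(a),0],[0,0,1]]);return L@R.T+[p[0],p[1],0]
for name,f in [("wrist",lambda p:(proj(c,T(p,L),s)-px).ravel()),("top",lambda p:(proj(ct,T(p,Lt))-pt).ravel()),("both",lambda p:np.r_[(proj(c,T(p,L),s)-px).ravel(),(proj(ct,T(p,Lt))-pt).ravel()])]:
    r=least_squares(f,[.598,-.043,-.25]);print(name,r.x[:2]*1000,np.degrees(r.x[2]),r.fun.round(1))
p=r.x
for n,l in dict(hinge=(45,88,36.5),grip=(45,-47,49),recess=(0,-30,6),nubline=(10,-100,55)).items(): print(n,(T(p,np.array(l)/1000)*1000).round(1))
a=p[2];R2=np.array([[np.cos(a),-np.sin(a)],[np.sin(a),np.cos(a)]])
for q in [(581,-138),(585,-138)]: print("nub local",(R2.T@(np.array(q)-p[:2]*1000)).round(1))
f=c["frame"][:,:,::-1].copy()
def draw(pts,col):
    q=proj(c,T(p,np.array(pts)/1000),s);cv2.polylines(big,[np.int32(q*2.5-[350,250])],True,col,1)
big=cv2.resize(f,None,fx=2.5,fy=2.5,interpolation=cv2.INTER_CUBIC)[250:750,350:1150].copy()
draw([[93,80,30],[93,-85,30],[-93,-85,30],[-93,80,30]],(0,255,0))
draw([[80,-62,11],[8,-62,11],[8,-47,11],[-80,-47,11],[-80,-13,11],[8,-13,11],[8,2,11],[80,2,11]],(0,255,255))
draw([[35,88,39],[55,88,39],[55,-94,39],[35,-94,39]],(0,0,255))
draw([[66,-85,40],[66,-116,40],[-38,-116,40],[-38,-85,40]],(255,255,0))
cv2.imwrite("pics/b2.png",big)
E
python3 fit2.py
```

```text
wrist [596.70387464 -41.21089115] -14.791066116804735 [-1.6  0.9  1.   1.5 -1.  -1.1  0.8 -1.   0.3 -0.9 -1.4 -0.   0.7  0.4
  1.3  0.2]
top [596.95583489 -39.8529335 ] -14.598763753165837 [-1.7 -0.8  1.2  0.9  1.2  0.2 -0.7 -0.3]
both [596.70891859 -41.03899831] -14.746714278323793 [-1.7  1.1  1.   1.6 -1.  -0.9  0.8 -0.8  0.3 -0.8 -1.4  0.1  0.7  0.5
  1.3  0.3 -1.1 -0.8  1.8  1.1  1.5  0.4 -0.3 -0.3]
hinge [662.6  32.6  36.5]
grip [628.3 -97.9  49. ]
recess [589.1 -70.1   6. ]
nubline [ 580.9 -140.3   55. ]
nub local [  9.5 -97.8]
nub local [ 13.4 -96.7]
```

View pics/b2.png

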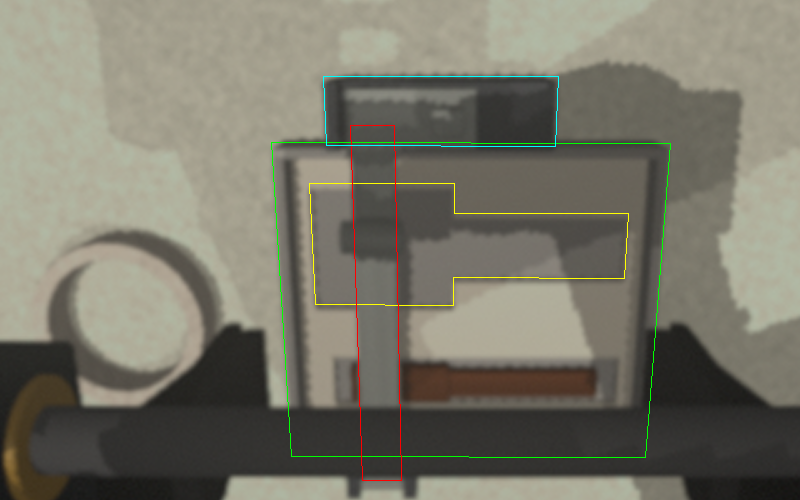

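```bash
python3 -m inch '{"offset":[[-3,-14,-25],[-3,-14,-25],[-3,-12,-25],[0,0,-30],[0,0,-20],[0,0,0],[0,0,0]],"rot":[[0,0,-0.4],[0,0,0],[0,0,0],[0,0,0],[0,0,0],[0,0,0],[0,0,0]],"gripper":[-1,-1,-1,-1,-1,-1,-1]}'
python3 look.py b3 tab_nub latch_grip
python3 - <<'E'
from h import *
c,s=cap("side");save(c,"b3s.png",(220,140,460,320),3)
E
```

```text
t: 3.98
tcp_pos: [0.5804, -0.1409, 0.1141]
tcp_rot: [[-0.257, -0.966, -0.002], [-0.966, 0.257, -0.001], [0.001, 0.002, -1.0]]
ft_force: [0.2, 0.4, 0.1]
finger_gap: 1.0
[ 0.5804 -0.1409  0.1141] [[-0.257, -0.966, -0.002], [-0.966, 0.257, -0.001], [0.001, 0.002, -1.0]] [  1.9  26.  -12.9   0.  -51.2 -16.8] 3.9833 1.000315323957562
tab_nub [([580.0, -137.0, 53.0], [323.0, 225.0], 0.91)]
latch_grip [([629.0, -98.0, 48.0], [275.0, 283.0], 0.56)]
```

View pics/b3.png

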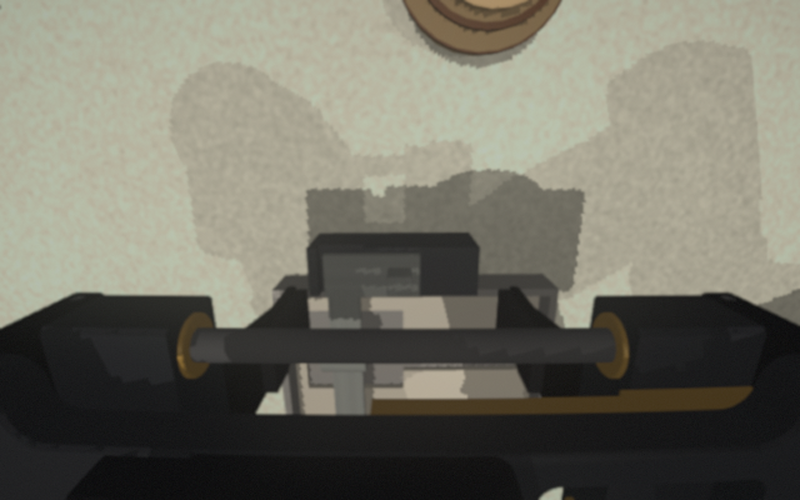

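View pics/b3s.png

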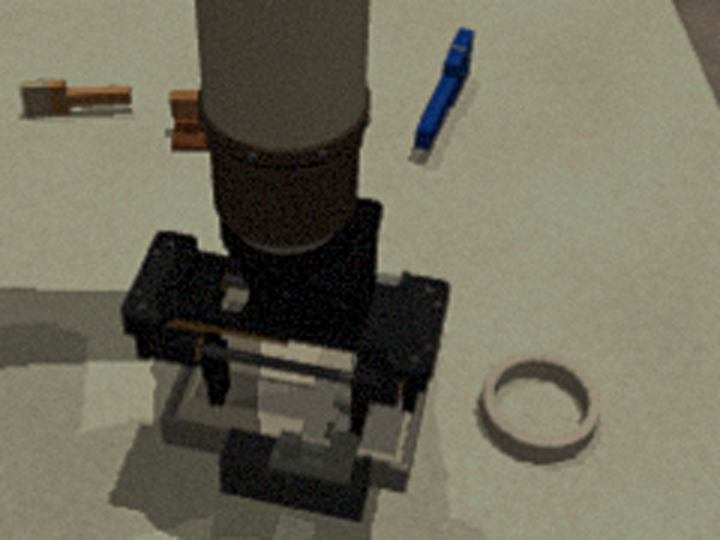

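```bash
python3 -m inch '{"offset":[[0,1,-20],[0,1,-18],[0,0,-8],[0,0,0],[0,0,0],[0,0,0],[0,0,0],[0,0,0],[0,0,0],[0,0,0]],"rot":[[0,0,0],[0,0,0],[0,0,0],[0,0,0],[0,0,0],[0,0,0],[0,0,0],[0,0,0],[0,0,0],[0,0,0]],"gripper":[-1,-1,-1,-1,0.5,1,1,1,1,1]}' 15
python3 look.py b4
```

```text
t: 5.02
tcp_pos: [0.5809, -0.1385, 0.069]
tcp_rot: [[-0.257, -0.966, 0.001], [-0.966, 0.257, -0.0], [-0.0, -0.001, -1.0]]
ft_force: [0.1, 0.5, -0.7]
finger_gap: 0.625
[ 0.5809 -0.1385  0.069 ] [[-0.257, -0.966, 0.001], [-0.966, 0.257, -0.0], [-0.0, -0.001, -1.0]] [  2.1  29.1 -15.5   0.  -45.4 -17. ] 5.0167 0.6250738324954037
```

View pics/b4.png

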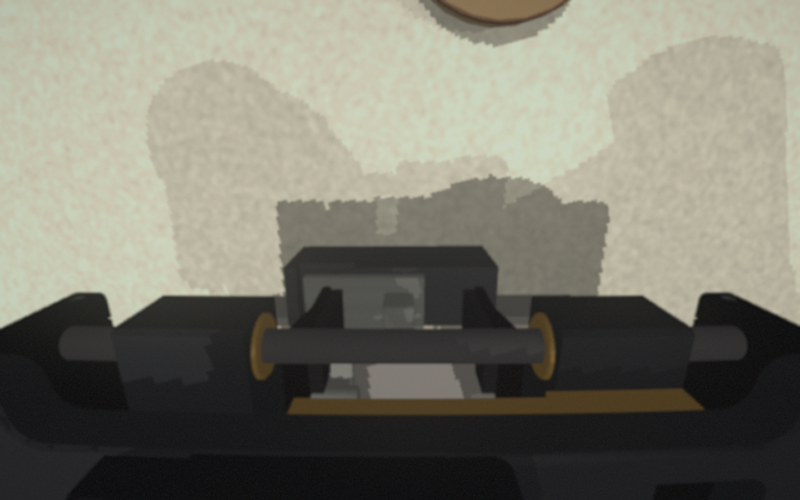

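```bash
python3 -m inch '{"offset":[[0,0,-1],[0,0,0],[0,0,0],[0,0,0],[0,0,0],[0,0,0],[0,0,0],[0,0,0],[0,0,0],[0,0,0]],"rot":[[0,0,0],[0,0,0],[0,0,0],[0,0,0],[0,0,0],[0,0,0],[0,0,0],[0,0,0],[0,0,0],[0,0,0]],"gripper":[1,1,1,1,1,1,1,1,1,1]}' 15
```

```text
t: 5.9
tcp_pos: [0.5812, -0.1385, 0.0677]
tcp_rot: [[-0.257, -0.966, 0.001], [-0.966, 0.257, -0.0], [-0.0, -0.001, -1.0]]
ft_force: [1.8, -0.9, -1.1]
finger_gap: 0.157
```

```bash
python3 -m inch '{"offset":[[-4.8,1.3,0],[-4.8,1.3,0],[-4.8,1.3,0],[-4.8,1.3,0],[-4.8,1.3,0],[-1.9,0.5,0],[0,0,0]],"rot":[[0,0,0],[0,0,0],[0,0,0],[0,0,0],[0,0,0],[0,0,0],[0,0,0]],"gripper":[1,1,1,1,1,1,1]}' 15
python3 -m inch '{"offset":[[-1.9,0.5,0],[-1.9,0.5,0],[0,0,0]],"rot":[[0,0,0],[0,0,0],[0,0,0]],"gripper":[1,1,1]}' 15
```

```text
t: 6.48
tcp_pos: [0.5538, -0.1313, 0.0676]
tcp_rot: [[-0.257, -0.966, -0.001], [-0.966, 0.257, 0.0], [0.0, 0.001, -1.0]]
ft_force: [0.2, -0.7, 0.4]
finger_gap: 0.159
t: 6.73
tcp_pos: [0.5535, -0.1312, 0.0677]
tcp_rot: [[-0.256, -0.967, 0.006], [-0.967, 0.256, -0.001], [-0.0, -0.006, -1.0]]
ft_force: [7.1, -6.6, -6.1]
finger_gap: 0.158
```

```bash
python3 -m inch '{"offset":[[3.6,-1,0],[0,0,0],[0,0,0],[0,0,0],[0,0,0],[0,0,10],[0,0,25],[0,0,25],[16,7,0],[30,15,0],[29,11,0],[0,0,0]],"rot":[[0,0,0],[0,0,0],[0,0,0],[0,0,0],[0,0,0],[0,0,0],[0,0,0],[0,0,0],[0,0,0],[0,0,0],[0,0,0],[0,0,0]],"gripper":[1,-1,-1,-1,-1,-1,-1,-1,-1,-1,-1,-1]}' 15
python3 look.py b5 tab_nub latch_grip
python3 - <<'E'
from h import *
c,s=cap("side");save(c,"b5s.png",(220,140,460,320),3)
E
```

```text
t: 7.73
tcp_pos: [0.6345, -0.0967, 0.1286]
tcp_rot: [[-0.254, -0.967, 0.005], [-0.967, 0.254, -0.001], [-0.001, -0.005, -1.0]]
ft_force: [1.7, -0.3, 0.1]
finger_gap: 0.91
[ 0.6345 -0.0967  0.1286] [[-0.254, -0.967, 0.005], [-0.967, 0.254, -0.001], [-0.001, -0.005, -1.0]] [  5.8  28.7  -5.6   0.1 -55.3 -20.5] 7.7333 0.9104991691781479
tab_nub [([549.0, -130.0, 55.0], [426.0, 143.0], 0.9)]
latch_grip [([630.0, -99.0, 46.0], [327.0, 207.0], 0.96)]
```

View pics/b5.png

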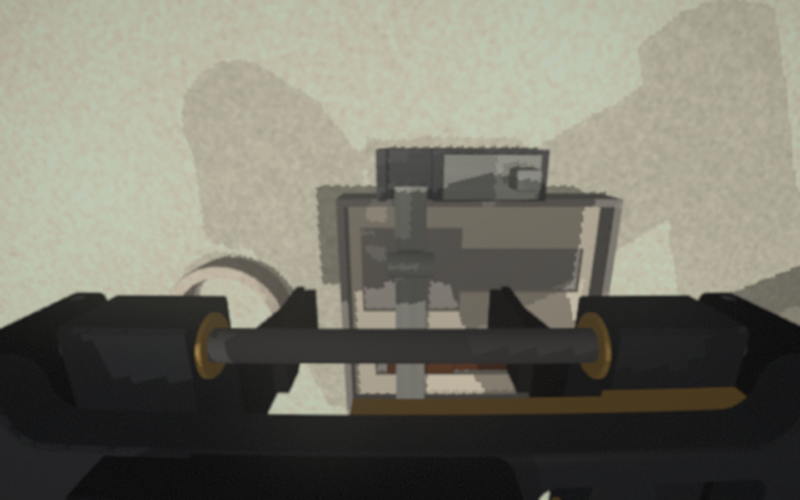

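View pics/b5s.png

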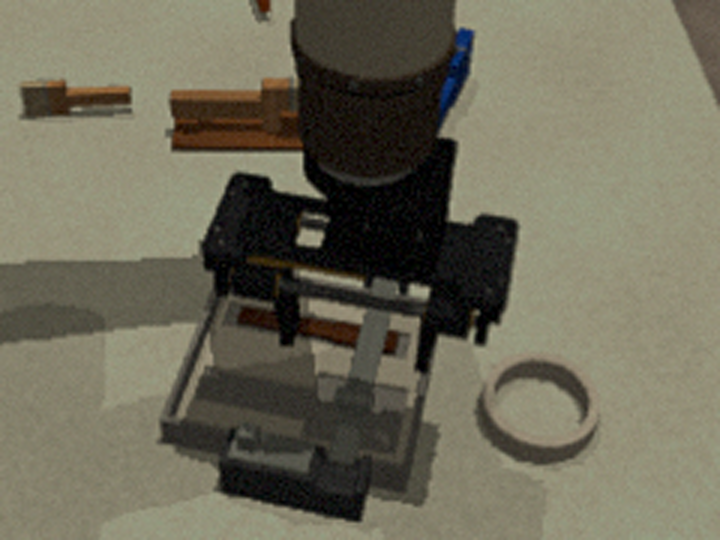

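```bash
python3 -m inch '{"offset":[[-5,-1,-20],[0,0,-25],[0,0,-20],[0,0,-8],[0,0,0],[0,0,0],[0,0,0],[0,0,0],[0,0,0],[0,0,0],[0,0,0],[0,0,0]],"rot":[[0,0,0],[0,0,0],[0,0,0],[0,0,0],[0,0,0],[0,0,0],[0,0,0],[0,0,0],[0,0,0],[0,0,0],[0,0,0],[0,0,0]],"gripper":[-1,-1,-1,-1,1,1,1,1,1,1,1,1]}' 12
python3 look.py b6
```

```text
t: 8.93
tcp_pos: [0.6247, -0.0994, 0.0548]
tcp_rot: [[-0.257, -0.966, 0.0], [-0.966, 0.257, 0.0], [-0.0, -0.0, -1.0]]
ft_force: [0.2, 0.2, -0.2]
finger_gap: 0.478
[ 0.6247 -0.0994  0.0548] [[-0.257, -0.966, 0.0], [-0.966, 0.257, 0.0], [-0.0, -0.0, -1.0]] [  5.6  32.9 -10.7  -0.  -46.4 -20.5] 8.9333 0.47812174223641607
```

View pics/b6.png

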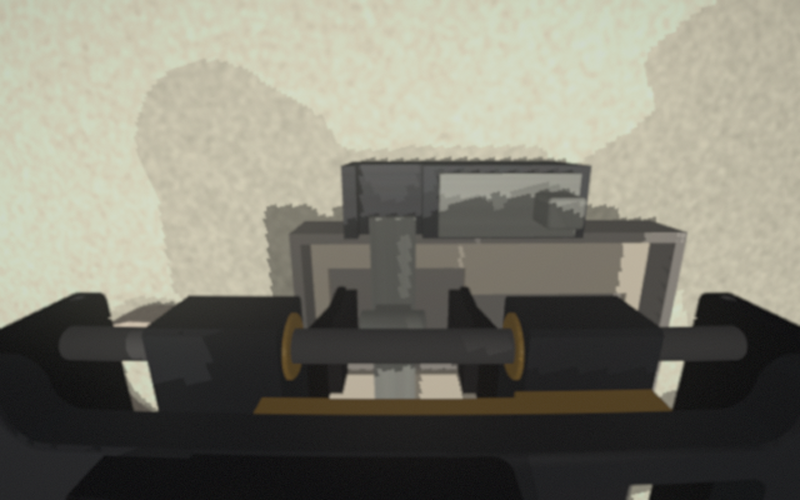

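```bash
python3 -m inch '{"offset":[[3.5,0.5,0],[0,0,0],[0,0,0],[0,0,0],[0,0,0],[0,0,0],[0,0,0],[0,0,0],[0,0,0]],"rot":[[0,0,0],[0,0,0],[0,0,0],[0,0,0],[0,0,0],[0,0,0],[0,0,0],[0,0,0],[0,0,0]],"gripper":[0.1,0.2,1,1,1,1,1,1,1]}' 12
python3 look.py b7
```

```text
t: 9.73
tcp_pos: [0.6291, -0.0991, 0.0548]
tcp_rot: [[-0.257, -0.966, 0.002], [-0.966, 0.257, -0.0], [-0.0, -0.002, -1.0]]
ft_force: [4.8, -1.9, -0.8]
finger_gap: 0.32
[ 0.6291 -0.0991  0.0548] [[-0.257, -0.966, 0.002], [-0.966, 0.257, -0.0], [-0.0, -0.002, -1.0]] [  5.6  33.1 -10.2   0.  -46.6 -20.5] 9.7333 0.3196488964774062
```

View pics/b7.png

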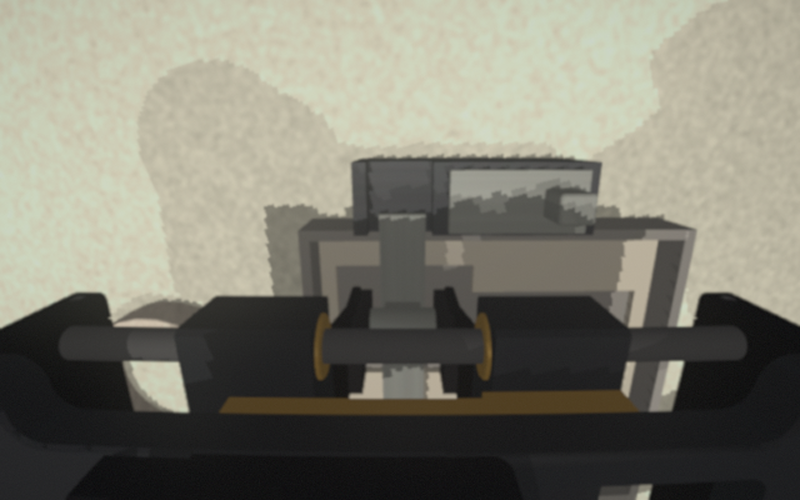

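Run:
```python
import numpy as np
f=np.radians(np.r_[0,3,np.arange(9,100,6),98])
dy=135*(1-np.cos(f))+12.5*np.sin(f);dz=135*np.sin(f)-12.5*(1-np.cos(f))
P=np.c_[.2545*dy,.967*dy,dz]
print(np.degrees(f).round());print(P[-1]);print(np.diff(P,axis=0).round(1).tolist())
```

```text
[ 0.  3.  9. 15. 21. 27. 33. 39. 45. 51. 57. 63. 69. 75. 81. 87. 93. 99.
 98.]
[ 42.28943011 160.68321775 119.44652552]
[[0.2, 0.8, 7.0], [0.7, 2.7, 13.9], [1.1, 4.1, 13.5], [1.4, 5.4, 13.0], [1.8, 6.7, 12.4], [2.1, 7.9, 11.6], [2.4, 9.1, 10.7], [2.7, 10.1, 9.6], [2.9, 11.0, 8.5], [3.1, 11.8, 7.2], [3.3, 12.5, 5.9], [3.4, 13.0, 4.6], [3.5, 13.4, 3.1], [3.6, 13.6, 1.7], [3.6, 13.7, 0.2], [3.6, 13.7, -1.3], [3.5, 13.5, -2.8], [-0.6, -2.2, 0.6]]
```

```bash
python3 -m inch '{"offset":[[0.2,0.8,7],[0.7,2.7,13.9],[1.1,4.1,13.5],[1.4,5.4,13],[1.8,6.7,12.4],[2.1,7.9,11.6],[0,0,0]],"rot":[[0,0,0],[0,0,0],[0,0,0],[0,0,0],[0,0,0],[0,0,0],[0,0,0]],"gripper":[1,1,1,1,1,1,1]}' 12
python3 look.py b8
```

```text
t: 10.37
tcp_pos: [0.6367, -0.0702, 0.1284]
tcp_rot: [[-0.255, -0.967, 0.004], [-0.967, 0.255, 0.0], [-0.001, -0.004, -1.0]]
ft_force: [3.3, -2.9, 0.6]
finger_gap: 0.314
[ 0.6367 -0.0702  0.1284] [[-0.255, -0.967, 0.004], [-0.967, 0.255, 0.0], [-0.001, -0.004, -1.0]] [  8.2  28.7  -5.7   0.  -55.4 -23. ] 10.3667 0.3144769010245208
```

View pics/b8.png

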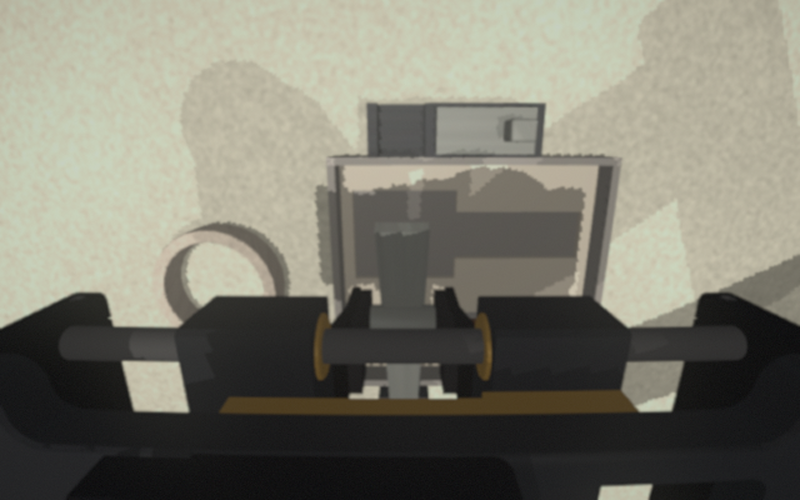

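```bash
python3 -m inch '{"offset":[[2.4,9.1,10.5],[2.7,10.1,9],[2.9,11,8.2],[3.1,11.8,7],[3.3,12.5,5.7],[3.4,13,4.4],[0,0,0]],"rot":[[0,0,0],[0,0,0],[0,0,0],[0,0,0],[0,0,0],[0,0,0],[0,0,0]],"gripper":[1,1,1,1,1,1,1]}' 12
python3 look.py b9
```

```text
t: 11.0
tcp_pos: [0.6541, -0.0035, 0.1725]
tcp_rot: [[-0.255, -0.967, 0.002], [-0.967, 0.255, -0.002], [0.001, -0.002, -1.0]]
ft_force: [2.1, -2.9, 6.6]
finger_gap: 0.32
[ 0.6541 -0.0035  0.1725] [[-0.255, -0.967, 0.002], [-0.967, 0.255, -0.002], [0.001, -0.002, -1.0]] [ 13.9  27.6  -0.6   0.1 -61.7 -28.7] 11.0 0.32029948507602213
```

View pics/b9.png

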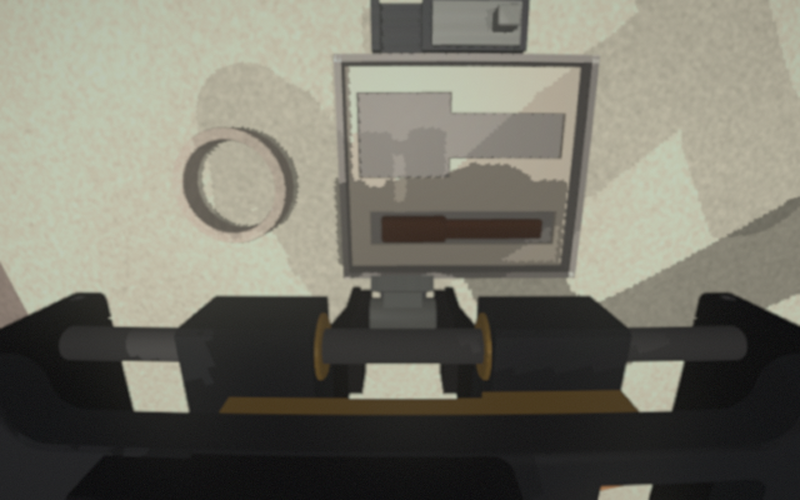

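```bash
python3 -m inch '{"offset":[[3.5,13.4,3.8],[3.6,13.6,2],[3.6,13.7,0.6],[3.6,13.7,-1],[3,11.3,-2],[0,0,0]],"rot":[[0,0,0],[0,0,0],[0,0,0],[0,0,0],[0,0,0],[0,0,0]],"gripper":[1,1,1,1,1,1]}' 12
python3 look.py b10
python3 - <<'E'
from h import *
c,s=cap("side");save(c,"b10s.png",(220,80,460,320),2.5)
E
```

```text
t: 11.55
tcp_pos: [0.6719, 0.065, 0.1741]
tcp_rot: [[-0.254, -0.967, 0.003], [-0.967, 0.254, 0.001], [-0.002, -0.002, -1.0]]
ft_force: [3.0, 1.1, 5.5]
finger_gap: 0.319
[0.6719 0.065  0.1741] [[-0.254, -0.967, 0.003], [-0.967, 0.254, 0.001], [-0.002, -0.002, -1.0]] [ 19.2  29.5   2.9  -0.  -63.2 -33.9] 11.55 0.3187230502635232
```

View pics/b10.png

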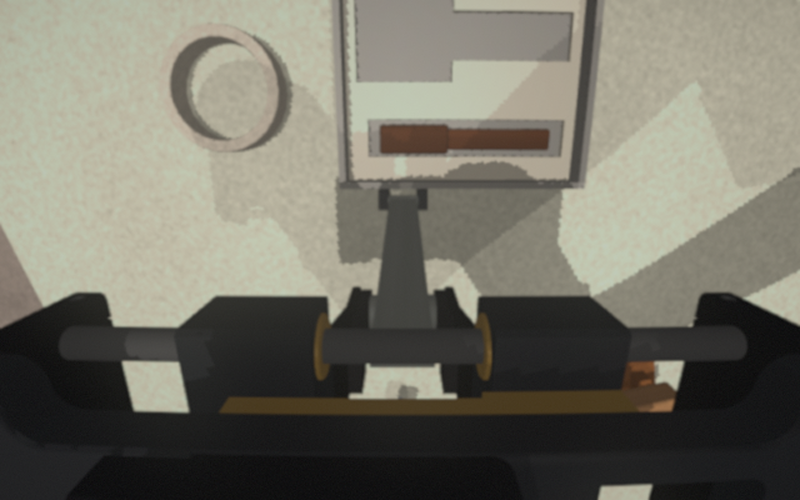

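View pics/b10s.png

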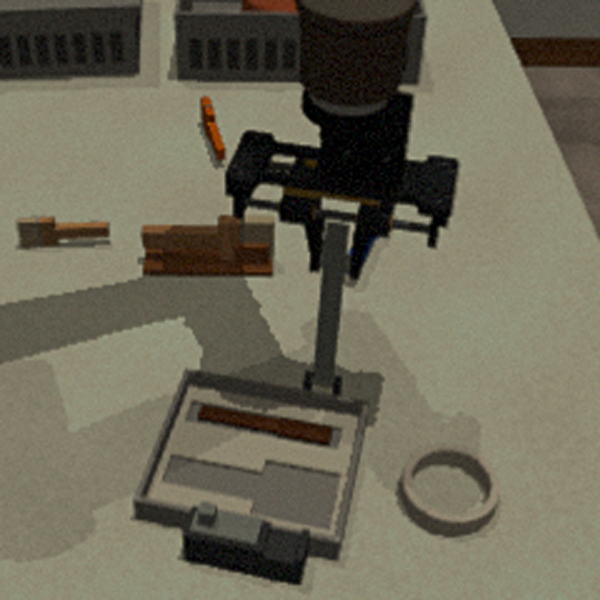

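```bash
python3 -m inch '{"offset":[[0,0,0],[0,0,0],[0,0,0],[0,0,0],[0,0,0],[0,0,20],[0,0,35],[0,0,35],[0,0,0],[-20,32,0],[-20,32,0],[-20,32,0]],"rot":[[0,0,0],[0,0,0],[0,0,0],[0,0,0],[0,0,0],[0,0,0],[0,0,0],[0,0,0],[0,0,0],[0,0,-7],[0,0,-7],[0,0,-7]],"gripper":[0.1,0,0,0,0,0,0,0,0,0,0,-0.5]}'
python3 -m inch '{"offset":[[-20,32,-5],[-20,34,-5],[-20,34,-5],[0,0,-5],[0,0,-5],[0,0,-5],[0,0,-5],[0,0,-5],[0,0,0],[0,0,0]],"rot":[[0,0,-7],[0,0,-7],[0,0,-7],[0,0,-7],[0,0,-7],[0,0,-7],[0,0,-7],[0,0,-5],[0,0,0],[0,0,0]],"gripper":[-1,-1,-1,-1,-1,-1,-1,-1,-1,-1]}'
python3 look.py c1 brush_rest brush_centre brush_head
python3 - <<'E'
from h import *
c,s=cap("side");save(c,"c1s.png",(220,80,460,320),2.5)
E
```

```text
t: 12.65
tcp_pos: [0.6094, 0.158, 0.2635]
tcp_rot: [[-0.593, -0.805, -0.001], [-0.805, 0.593, -0.0], [0.001, 0.001, -1.0]]
ft_force: [0.5, 0.4, 0.9]
finger_gap: 0.526
t: 13.48
tcp_pos: [0.5515, 0.2555, 0.2239]
tcp_rot: [[-1.0, -0.012, -0.001], [-0.012, 1.0, -0.001], [0.001, -0.001, -1.0]]
ft_force: [-0.1, 0.3, 0.0]
finger_gap: 1.001
[0.5515 0.2555 0.2239] [[-1.0, -0.012, -0.001], [-0.012, 1.0, -0.001], [0.001, -0.001, -1.0]] [  40.1   21.    -3.4   -0.   -65.7 -129.4] 13.4833 1.0014455311026111
brush_rest [([549.0, 261.0, -3.0], [326.0, 174.0], 0.9), ([596.0, -45.0, -0.0], [90.0, 208.0], 0.32)]
brush_centre [([739.0, 286.0, 28.0], [343.0, 321.0], 0.88), ([546.0, 259.0, 33.0], [325.0, 178.0], 0.87), ([372.0, 295.0, 19.0], [362.0, 9.0], 0.69)]
brush_head [([542.0, 551.0, 21.0], [569.0, 176.0], 0.84), ([607.0, 260.0, 35.0], [325.0, 229.0], 0.67), ([595.0, -44.0, 1.0], [90.0, 208.0], 0.41)]
```

View pics/c1.png

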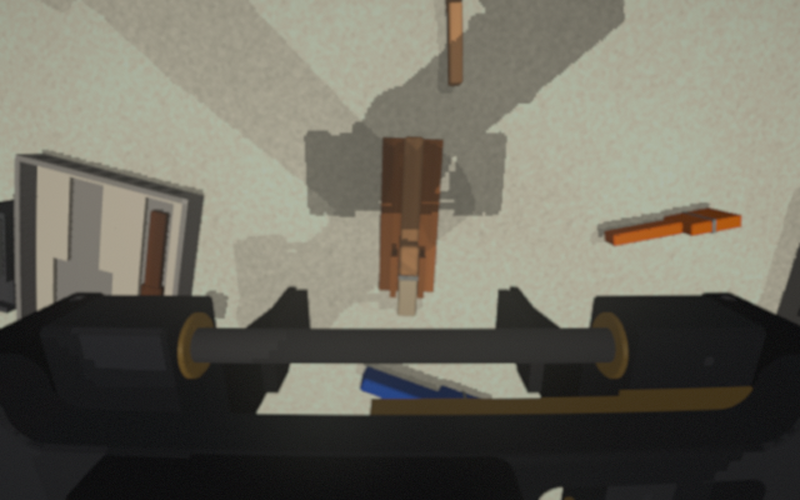

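View pics/c1s.png

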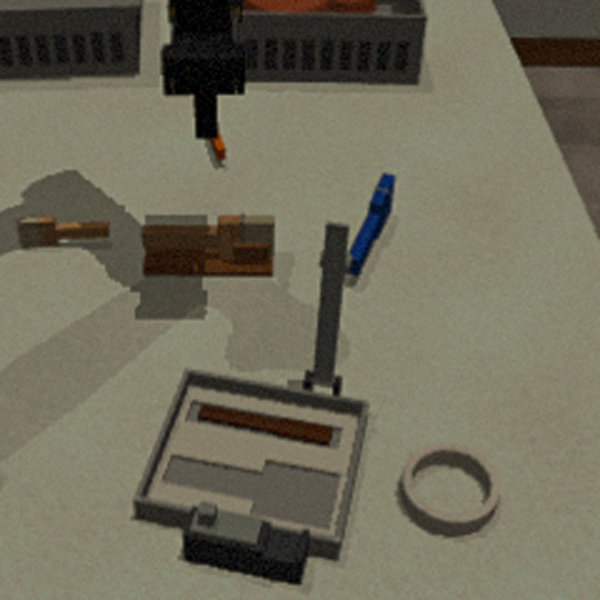

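```bash
python3 - <<'E'
from h import *
c,s=cap("wrist")
a=plane(c,np.array([[413,138]])/1.25,.049,s)[0];b=plane(c,np.array([[407,314]])/1.25,.064,s)[0]
print(a,b,np.degrees(np.arctan2(b[1]-a[1],b[0]-a[0])),np.linalg.norm((b-a)[:2]),(a+b)/2)
W=plane(c,np.array([[383,138],[442,140],[379,291],[436,292]])/1.25,.008,s);print(W)
save(c,"c2.png",(280,90,380,270),4)
E
cat > /dev/null
```

```text
[0.47438119 0.26402045 0.049     ] [0.62258125 0.26092834 0.064     ] -1.1952725041336847 0.1482323113960357 [0.54848122 0.2624744  0.0565    ]
[[0.47423743 0.23775624 0.008     ]
 [0.47543505 0.29168964 0.008     ]
 [0.62387068 0.23318105 0.008     ]
 [0.62440847 0.29113454 0.008     ]]
```

View pics/c2.png

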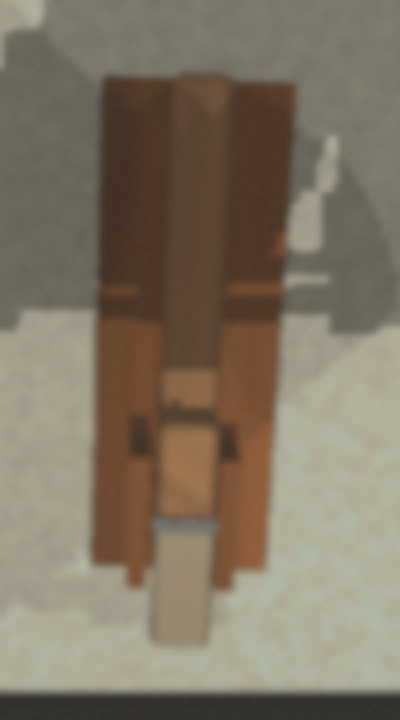

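```bash
python3 -m inch '{"offset":[[3,5,-35],[0,0,-35],[0,0,-35],[0,0,0],[0,0,0]],"rot":[[0,0,-1.9],[0,0,0],[0,0,0],[0,0,0],[0,0,0]],"gripper":[-1,-1,-1,-1,-1]}'
python3 look.py c3 brush_rest brush_centre brush_head
```

```text
t: 14.2
tcp_pos: [0.5543, 0.2602, 0.1184]
tcp_rot: [[-1.0, 0.023, -0.003], [0.023, 1.0, -0.003], [0.003, -0.003, -1.0]]
ft_force: [0.2, 0.3, 1.2]
finger_gap: 0.997
[0.5543 0.2602 0.1184] [[-1.0, 0.023, -0.003], [0.023, 1.0, -0.003], [0.003, -0.003, -1.0]] [  40.3   27.1  -10.3    0.   -52.9 -131.6] 14.2 0.996687301244381
brush_rest [([547.0, 263.0, -2.0], [325.0, 191.0], 0.58)]
brush_centre [([545.0, 259.0, 32.0], [321.0, 199.0], 0.78), ([549.0, 511.0, 18.0], [612.0, 194.0], 0.77)]
brush_head [([612.0, 263.0, 36.0], [326.0, 278.0], 0.63)]
```

View pics/c3.png

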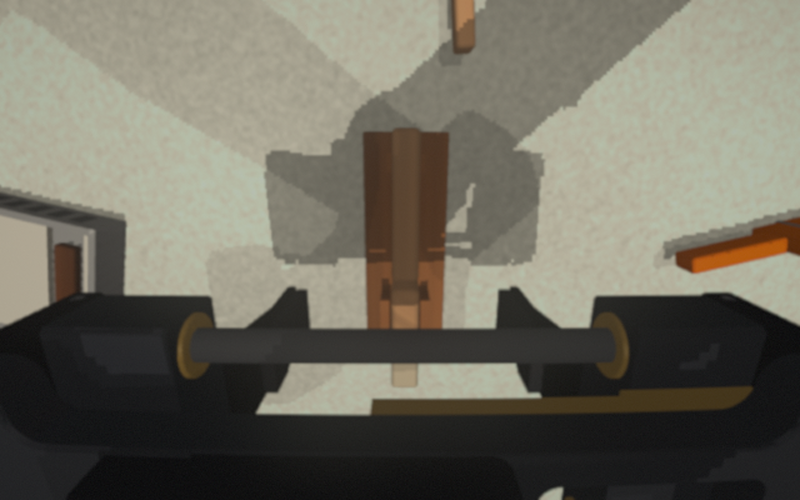

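```bash
python3 -m inch '{"offset":[[0,0,-30],[0,0,-25],[0,0,-15],[0,0,0],[0,0,0],[0,0,0],[0,0,0],[0,0,0],[0,0,0],[0,0,0],[0,0,0],[0,0,0]],"rot":[[0,0,0],[0,0,0],[0,0,0],[0,0,0],[0,0,0],[0,0,0],[0,0,0],[0,0,0],[0,0,0],[0,0,0],[0,0,0],[0,0,0]],"gripper":[-1,-1,-1,1,1,1,1,1,1,1,1,1]}' 20
python3 -m inch '{"offset":[[0,0,0],[0,0,0],[0,0,0],[0,0,0],[0,0,0],[0,0,0]],"rot":[[0,0,0],[0,0,0],[0,0,0],[0,0,0],[0,0,0],[0,0,0]],"gripper":[1,1,1,1,1,1]}' 20
python3 look.py c4
```

```text
t: 15.4
tcp_pos: [0.5548, 0.2609, 0.0496]
tcp_rot: [[-1.0, 0.024, 0.0], [0.024, 1.0, 0.0], [-0.0, 0.0, -1.0]]
ft_force: [-0.5, -0.3, -1.1]
finger_gap: 0.403
t: 15.9
tcp_pos: [0.5548, 0.2608, 0.0494]
tcp_rot: [[-1.0, 0.024, -0.0], [0.024, 1.0, -0.0], [0.0, -0.0, -1.0]]
ft_force: [0.7, -0.4, -0.6]
finger_gap: 0.183
[0.5548 0.2608 0.0494] [[-1.0, 0.024, -0.0], [0.024, 1.0, -0.0], [0.0, -0.0, -1.0]] [  40.3   31.8  -14.    -0.   -44.3 -131.6] 15.9 0.18286481620356237
```

View pics/c4.png

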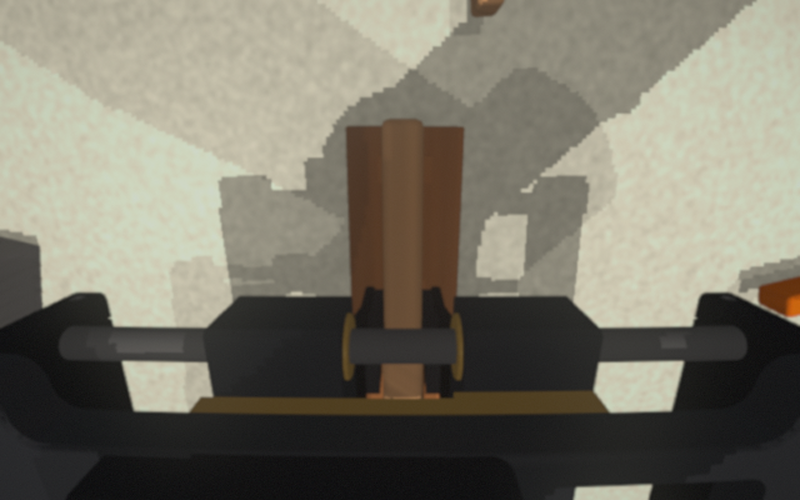

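```bash
python3 -m inch '{"offset":[[0,0,15],[0,0,25],[0,0,25],[-20,-30,0],[-25,-35,0],[-20,-35,0],[-10,-20,-20],[0,0,-25],[0,0,-15],[0,0,-5],[0,0,0]],"rot":[[0,0,0],[0,0,0],[0,0,0],[0,0,0],[0,0,0],[0,0,0],[0,0,0],[0,0,0],[0,0,0],[0,0,0],[0,0,0]],"gripper":[1,1,1,1,1,1,1,1,1,1,1]}' 20
python3 look.py c5
python3 - <<'E'
from h import *
c,s=cap("side");save(c,"c5s.png",(200,100,440,320),2.5)
E
```

```text
t: 16.87
tcp_pos: [0.4799, 0.1414, 0.0483]
tcp_rot: [[-1.0, 0.024, -0.003], [0.024, 1.0, -0.002], [0.003, -0.002, -1.0]]
ft_force: [0.2, 0.2, -1.4]
finger_gap: 0.183
[0.4799 0.1414 0.0483] [[-1.0, 0.024, -0.003], [0.024, 1.0, -0.002], [0.003, -0.002, -1.0]] [  35.    23.6  -30.2   -0.   -36.4 -126.4] 16.8667 0.1830238719601584
```

View pics/c5s.png

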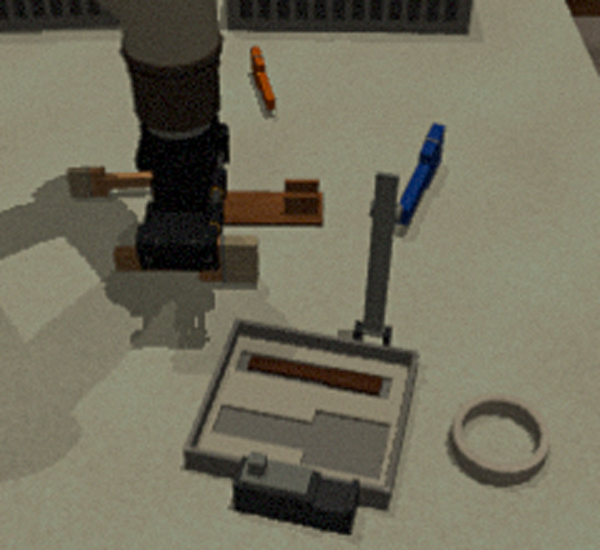

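```bash
python3 -m inch '{"offset":[[0,0,-3],[0,0,-2],[0,0,-1.3],[0,0,0],[0,0,0]],"rot":[[0,0,0],[0,0,0],[0,0,0],[0,0,0],[0,0,0]],"gripper":[1,1,1,1,1]}' 20
```

```text
t: 17.38
tcp_pos: [0.4807, 0.142, 0.0433]
tcp_rot: [[-1.0, 0.024, 0.0], [0.024, 1.0, 0.0], [-0.0, 0.0, -1.0]]
ft_force: [0.0, -0.1, -0.9]
finger_gap: 0.187
```

```bash
python3 -m inch '{"offset":[[0,0,-1],[0,0,-0.7],[0,0,0]],"rot":[[0,0,0],[0,0,0],[0,0,0]],"gripper":[1,1,1]}' 20
```

```text
t: 17.63
tcp_pos: [0.4805, 0.1419, 0.0413]
tcp_rot: [[-1.0, 0.024, -0.0], [0.024, 1.0, -0.0], [0.0, -0.0, -1.0]]
ft_force: [-0.6, -0.5, -0.4]
finger_gap: 0.184
```

```bash
python3 -m inch '{"offset":[[0,0,0],[0,0,0],[0,0,0],[0,0,0],[0,0,0],[0,0,0],[0,0,0],[0,0,0],[0,0,0],[0,0,0]],"rot":[[0,0,0],[0,0,0],[0,0,0],[0,0,0],[0,0,0],[0,0,0],[0,0,0],[0,0,0],[0,0,0],[0,0,0]],"gripper":[-0.2,-0.2,-0.2,-0.2,-0.2,-0.2,-0.2,-0.2,-0.2,-0.2]}' 20
python3 look.py c6
```

```text
t: 18.47
tcp_pos: [0.4806, 0.1419, 0.0414]
tcp_rot: [[-1.0, 0.024, -0.0], [0.024, 1.0, 0.0], [0.0, 0.0, -1.0]]
ft_force: [-0.3, -0.4, 0.6]
finger_gap: 0.6
[0.4806 0.1419 0.0414] [[-1.0, 0.024, -0.0], [0.024, 1.0, 0.0], [0.0, 0.0, -1.0]] [  35.    24.2  -30.6   -0.   -35.2 -126.4] 18.4667 0.5997565139530702
```

View pics/c6.png

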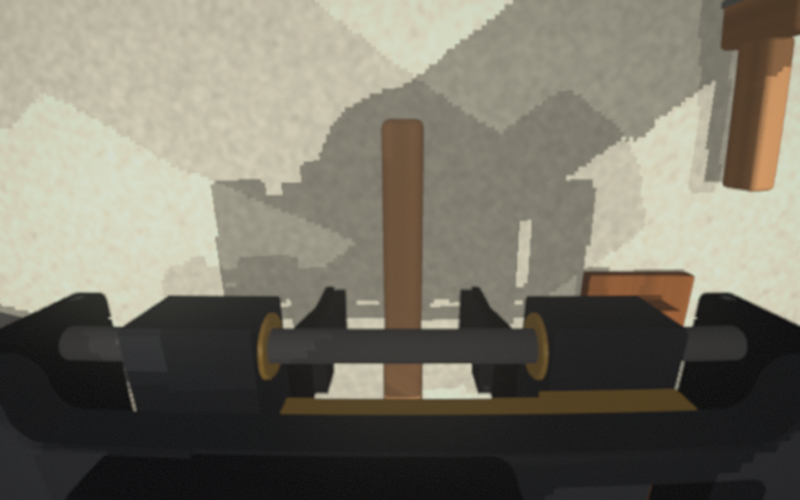

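```bash
python3 -m inch '{"offset":[[0,0,4],[0,0,4],[0,0,0],[0,0,0],[0,10,0],[0,12,0],[0,8,0],[0,6,0],[0,6,0],[0,8,0],[0,0,0],[0,0,0]],"rot":[[0,0,0],[0,0,0],[0,0,0],[0,0,0],[0,0,0],[0,0,0],[0,0,0],[0,0,0],[0,0,0],[0,0,0],[0,0,0],[0,0,0]],"gripper":[-1,-1,-1,-1,-1,-1,-1,-1,-1,-1,-1,-1]}' 20
python3 look.py c7
```

```text
t: 19.52
tcp_pos: [0.4805, 0.1924, 0.0494]
tcp_rot: [[-1.0, 0.023, -0.0], [0.023, 1.0, -0.0], [0.0, -0.0, -1.0]]
ft_force: [0.6, 0.6, -0.4]
finger_gap: 1.0
[0.4805 0.1924 0.0494] [[-1.0, 0.023, -0.0], [0.023, 1.0, -0.0], [0.0, -0.0, -1.0]] [  39.8   24.7  -27.9   -0.   -37.4 -131.1] 19.5167 1.0002649081418824
```

View pics/c7.png

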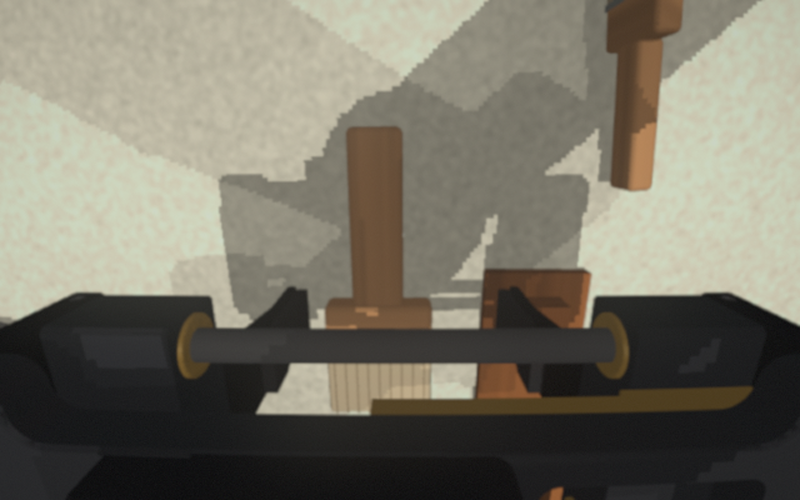

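```bash
python3 -m inch '{"offset":[[0,0,25],[0,0,35],[0,0,35],[-10,-12,0],[-10,-12,0],[0,0,0],[0,0,0]],"rot":[[0,0,0],[0,0,0],[0,0,0],[0,0,0],[0,0,0],[0,0,0],[0,0,0]],"gripper":[-1,-1,-1,-1,-1,-1,-1]}' 20
python3 look.py c8 brush_centre brush_head
```

```text
t: 20.15
tcp_pos: [0.4603, 0.1672, 0.1447]
tcp_rot: [[-1.0, 0.025, 0.0], [0.025, 1.0, 0.0], [-0.0, 0.0, -1.0]]
ft_force: [-0.2, 0.1, 0.2]
finger_gap: 1.0
[0.4603 0.1672 0.1447] [[-1.0, 0.025, 0.0], [0.025, 1.0, 0.0], [-0.0, 0.0, -1.0]] [  39.    14.5  -25.9   -0.   -49.6 -130.4] 20.15 1.0000911010737175
brush_centre [([473.0, 179.0, 10.0], [334.0, 207.0], 0.71), ([371.0, 295.0, 25.0], [472.0, 93.0], 0.68)]
brush_head [([336.0, 293.0, 17.0], [469.0, 48.0], 0.71), ([535.0, 180.0, 6.0], [336.0, 264.0], 0.69)]
```

View pics/c8.png

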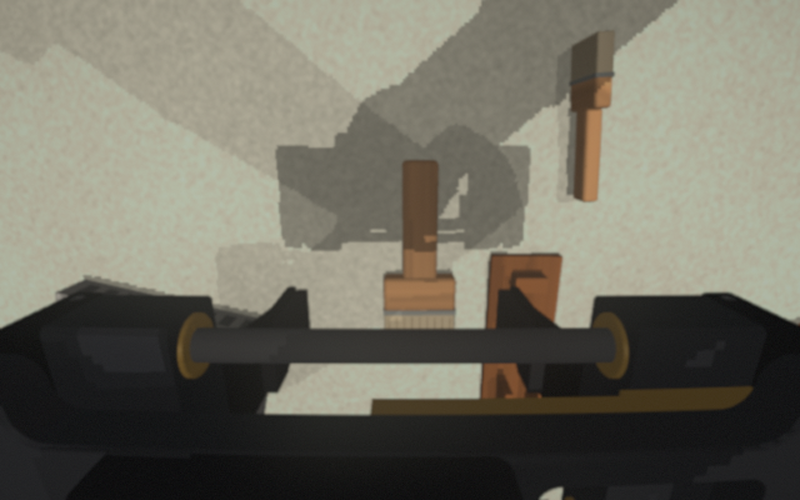

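Run:
```python
from h import *
c,s=cap("wrist")
W=plane(c,np.array([[403,162],[438,162],[384,280],[455,280],[405,278],[437,278]])/1.25,.016,s)*1000;print(W.round(1))
a=W[:2].mean(0);b=W[2:4].mean(0);print(a,b,np.degrees(np.arctan2(b[1]-a[1],b[0]-a[0])),np.linalg.norm(b-a),"centre",a+(b-a)*76/88)
save(c,"c9.png",(290,110,390,280),4)
```

```text
[[400.3 170.3  16. ]
 [400.9 194.8  16. ]
 [487.7 153.8  16. ]
 [489.  207.8  16. ]
 [486.4 169.8  16. ]
 [487.  194.1  16. ]]
[400.57068957 182.565367    16.        ] [488.33320427 180.81580728  16.        ] -1.142049228304411 87.77995184072284 centre [476.36558863 181.0543836   16.        ]
```

View pics/c9.png

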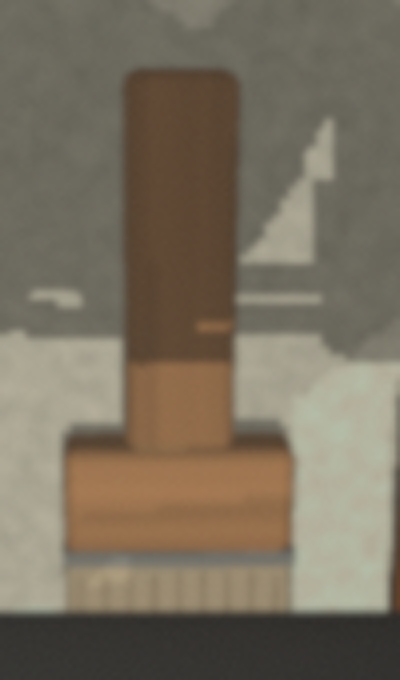

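```bash
python3 -m inch '{"offset":[[12,14,-30],[0,0,-30],[0,0,-30],[0,0,0],[0,0,-15],[0,0,-10],[0,0,-4],[0,0,0],[0,0,0]],"rot":[[0,0,0],[0,0,0],[0,0,0],[0,0,0],[0,0,0],[0,0,0],[0,0,0],[0,0,0],[0,0,0]],"gripper":[-0.2,-0.2,-0.2,-0.2,-0.2,-0.2,-0.2,-0.2,-0.2]}' 20
python3 look.py c10
```

```text
t: 21.1
tcp_pos: [0.4731, 0.1822, 0.0262]
tcp_rot: [[-1.0, 0.023, 0.001], [0.023, 1.0, 0.0], [-0.001, 0.0, -1.0]]
ft_force: [0.1, 0.3, -0.4]
finger_gap: 0.603
[0.4731 0.1822 0.0262] [[-1.0, 0.023, 0.001], [0.023, 1.0, 0.0], [-0.001, 0.0, -1.0]] [  39.4   26.1  -30.5    0.   -33.3 -130.8] 21.1 0.603313690796793
```

View pics/c10.png

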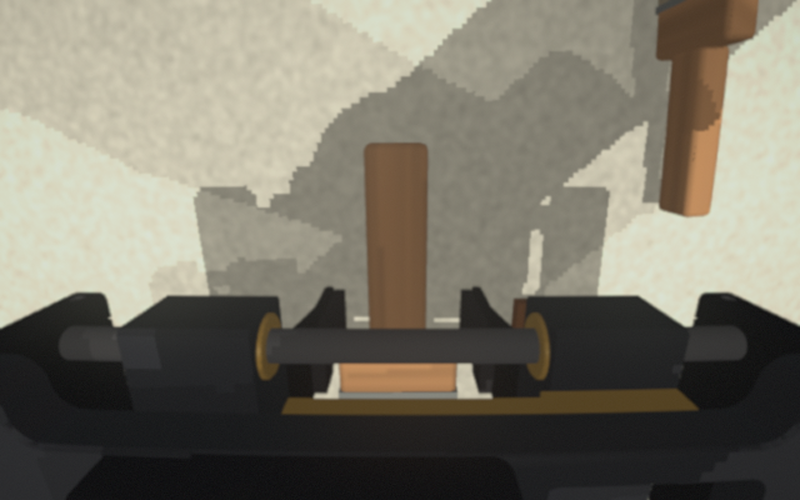

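```bash
python3 -m inch '{"offset":[[0,-1.5,-1.2],[0,0,0],[0,0,0],[0,0,0],[0,0,0],[0,0,0],[0,0,0],[0,0,0],[0,0,0],[0,0,0]],"rot":[[0,0,0],[0,0,0],[0,0,0],[0,0,0],[0,0,0],[0,0,0],[0,0,0],[0,0,0],[0,0,0],[0,0,0]],"gripper":[-0.2,1,1,1,1,1,1,1,1,1]}' 25
python3 look.py c11
```

```text
t: 21.98
tcp_pos: [0.4726, 0.1804, 0.0243]
tcp_rot: [[-1.0, 0.024, 0.0], [0.024, 1.0, -0.0], [-0.0, -0.0, -1.0]]
ft_force: [-0.7, -1.1, 1.7]
finger_gap: 0.299
[0.4726 0.1804 0.0243] [[-1.0, 0.024, 0.0], [0.024, 1.0, -0.0], [-0.0, -0.0, -1.0]] [  39.3   26.2  -30.7    0.   -33.1 -130.7] 21.9833 0.2987534919765388
```

View pics/c11.png

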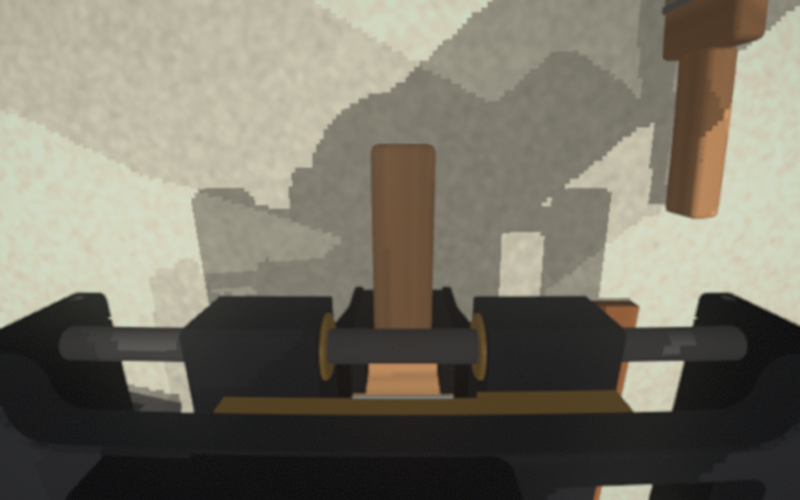

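```bash
python3 -m inch '{"offset":[[0,0,8],[0,0,15],[0,0,25],[0,0,25],[0,-15,10],[0,-30,0],[0,-35,0],[5,-35,0],[10,-35,0],[15,-35,0],[10,-25,0],[0,0,0]],"rot":[[0,0,0],[0,0,0],[0,0,0],[0,0,0],[0,0,0],[0,0,-2],[0,0,-3],[0,0,-3],[0,0,-3],[0,0,-2.3],[0,0,0],[0,0,0]],"gripper":[1,1,1,1,1,1,1,1,1,1,1,1]}' 25
python3 look.py d1 brush_recess tray latch_hinge spatula
cat > fit3.py <<'E'
from h import *
c,s=cap("wrist");np.save("d1.npy",np.array([c,s],dtype=object),allow_pickle=True)
E
python3 fit3.py
python3 - <<'E'
from h import *
c,s=cap("side");save(c,"d1s.png",(200,100,440,320),2.5)
E
```

```text
t: 23.03
tcp_pos: [0.5132, -0.0338, 0.107]
tcp_rot: [[-0.966, 0.258, -0.0], [0.258, 0.966, -0.001], [-0.0, -0.001, -1.0]]
ft_force: [-0.2, 0.3, -2.0]
finger_gap: 0.297
[ 0.5132 -0.0338  0.107 ] [[-0.966, 0.258, -0.0], [0.258, 0.966, -0.001], [-0.0, -0.001, -1.0]] [  14.4   19.5  -25.1    0.   -45.3 -119.3] 23.0333 0.29675966300773116
brush_recess []
tray []
latch_hinge []
spatula []
```

View pics/d1.png

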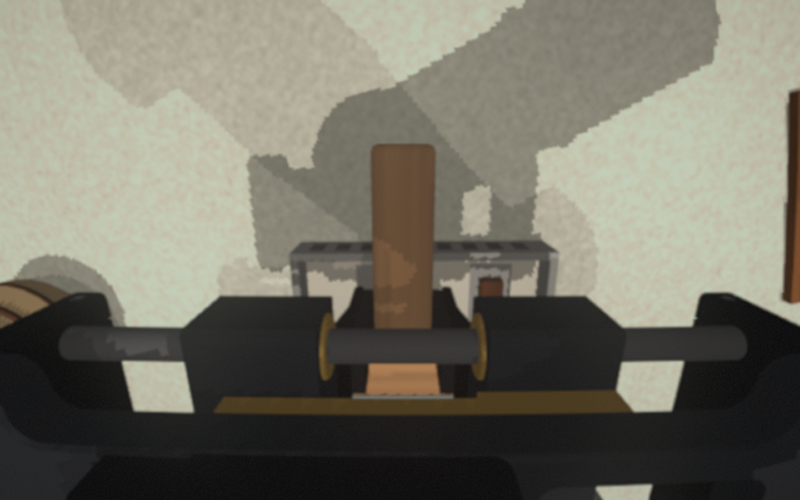

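View pics/d1s.png

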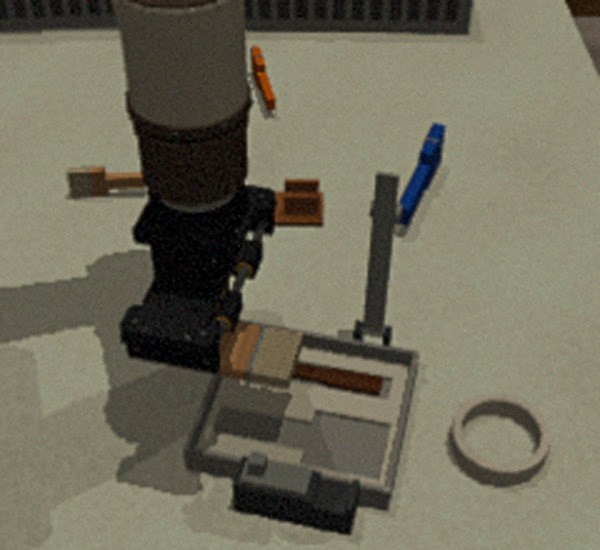

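Run:
```python
import cv2
f=cv2.imread("pics/b9.png");cv2.imwrite("pics/b9z.png",cv2.resize(f[40:290,320:610],None,fx=2.5,fy=2.4,interpolation=cv2.INTER_CUBIC))
f=cv2.imread("pics/c1s.png");cv2.imwrite("pics/c1z.png",cv2.resize(f[360:590,120:380],None,fx=2.5,fy=2.5,interpolation=cv2.INTER_CUBIC))
```

```text
(no output)
```

View pics/b9z.png

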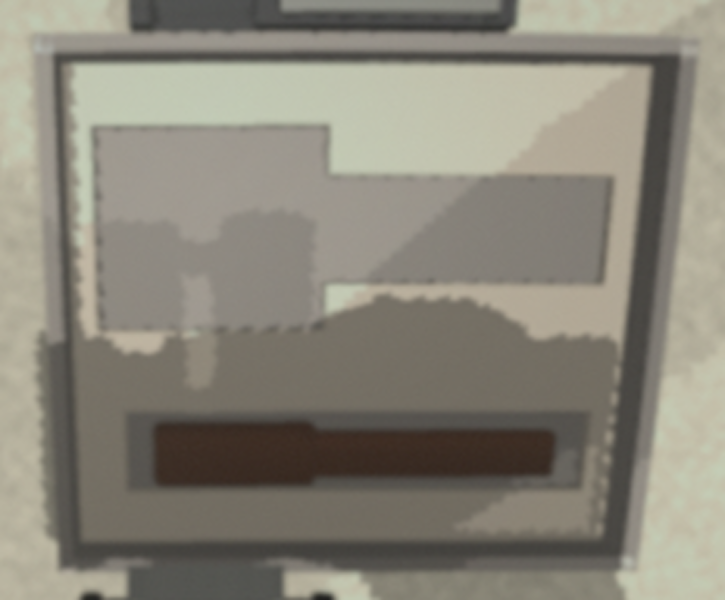

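View pics/c1z.png

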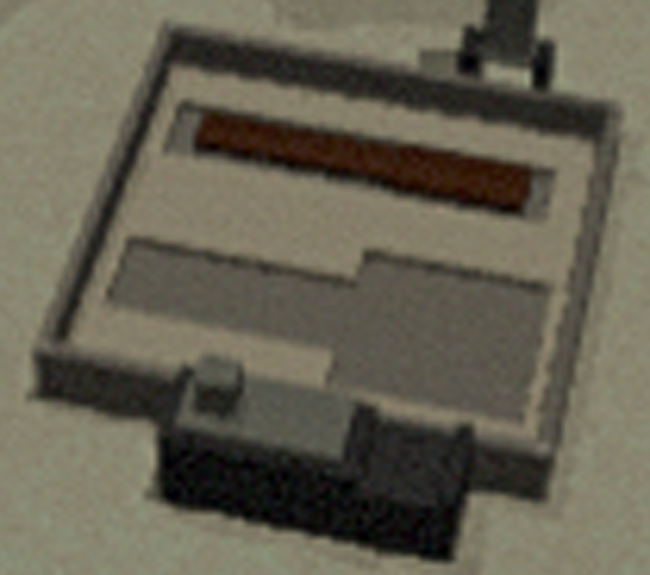

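```bash
cat > fit4.py <<'E'
from h import *
from scipy.optimize import least_squares
c,_=cap("wrist");cs,_=cap("side");ct,_=cap("top")
R=np.array([[-0.255,-0.967,0.002],[-0.967,0.255,-0.002],[0.001,-0.002,-1.0]]);U,_,V=np.linalg.svd(R)
s=dict(tcp_pos=[.6541,-.0035,.1725],tcp_rot=U@V)
L=np.array([[80,-62,11],[8,-62,11],[8,-47,11],[-80,-47,11],[-80,-13,11],[8,-13,11],[8,2,11],[80,2,11]])/1000
pw=(np.array([[93,126],[330,126],[330,177],[613,177],[604,283],[322,283],[321,328],[100,331]])/[2.5,2.4]+[320,40])/1.25
Ls=np.array([[8,2,11],[80,2,11],[80,-62,11],[-80,-13,11],[-80,-47,11],[8,-47,11],[-93,80,30],[93,80,30],[-93,-85,30]])/1000
ps=(np.array([[368,251],[552,286],[527,420],[130,240],[105,298],[332,350],[165,24],[622,105],[35,350]])/2.5+[120,360])/2.5+[220,80]
Lt=np.array([[93,80,30],[93,-85,30],[-93,-85,30],[-93,80,30]])/1000
pt=np.array([[455,74],[643,122],[588,347],[393,294]])/3+[220,130]
def T(p,L):
    a=p[2];R=np.array([[np.cos(a),-np.sin(a),0],[np.sin(a),np.cos(a),0],[0,0,1]]);return L@R.T+[p[0],p[1],0]
fs=dict(wrist=lambda p:(proj(c,T(p,L),s)-pw).ravel(),side=lambda p:(proj(cs,T(p,Ls))-ps).ravel(),top=lambda p:(proj(ct,T(p,Lt))-pt).ravel())
for n,f in fs.items():
    r=least_squares(f,[.598,-.043,-.25]);p=r.x;print(n,p[:2]*1000,np.degrees(p[2]),r.fun.round(1),"recess",(T(p,np.array([0,-.03,.006]))*1000).round(1))
E
python3 fit4.py
```

```text
wrist [597.69903736 -39.64746765] -14.608566323581782 [-0.7 -0.2 -0.1 -0.4 -0.5 -0.7  0.4 -0.2 -0.2  0.6  1.1  0.3  1.   0.8
 -0.9  0. ] recess [590.1 -68.7   6. ]
side [599.5239174  -41.24030855] -14.499365851248706 [-0.4 -0.5  0.4 -0.4 -0.4  0.9  0.  -0.9 -0.2  1.2  0.6  0.3 -0.2 -0.6
  0.4 -0.4 -0.3  0.1] recess [592.  -70.3   6. ]
top [596.95583489 -39.8529335 ] -14.598763753165837 [-1.7 -0.8  1.2  0.9  1.2  0.2 -0.7 -0.3] recess [589.4 -68.9   6. ]
```

Run:
```python
from h import *
c,s=cap("wrist")
z=s["tcp_pos"][2]-.0243+.016
W=plane(c,np.array([[372,150],[435,150],[403,145],[373,320],[432,320]])/1.25,z,s)
R=np.array(s["tcp_rot"]);print(((W-s["tcp_pos"])@R*1000).round(1), s["tcp_pos"])
a=np.degrees(np.arctan2(R[1,0],-R[0,0]))
print("tool x axis yaw of -x:",np.degrees(np.arctan2(-R[1,0],-R[0,0])))
off=3.8
th=np.radians(-14.6);print("target",590.5-off*np.cos(th),-69.5-off*np.sin(th))
save(c,"d2.png",(280,100,380,330),3)
```

```text
[[ 71.4 -11.6   8.3]
 [ 71.4  12.9   8.3]
 [ 73.3   0.5   8.3]
 [ -1.2 -12.7   8.3]
 [ -1.2  13.3   8.3]] [ 0.51247245 -0.02886069  0.1073325 ]
tool x axis yaw of -x: -14.57630324528363
target 586.8227051521685 -68.54213643867617
```

View pics/d2.png

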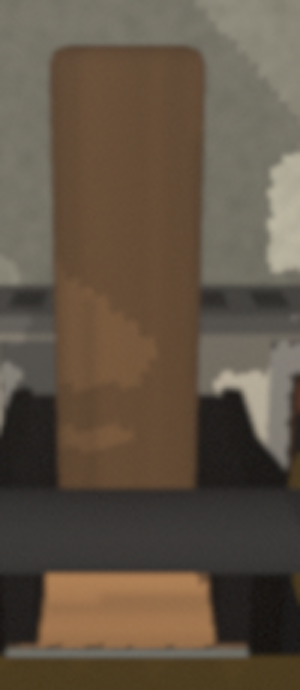

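```bash
python3 -m inch '{"offset":[[20,-10,0],[25,-13,0],[20,-11,-10],[9.9,-5.8,-15],[0,0,-15],[0,0,-10],[0,0,-8],[0,0,0],[0,0,0]],"rot":[[0,0,0],[0,0,0],[0,0,0],[0,0,0],[0,0,0],[0,0,0],[0,0,0],[0,0,0],[0,0,0]],"gripper":[1,1,1,1,1,1,1,1,1]}' 25
python3 look.py d3
python3 - <<'E'
from h import *
c,s=cap("side");save(c,"d3s.png",(270,200,390,310),6);print(s["tcp_pos"])
E
```

```text
t: 24.33
tcp_pos: [0.5872, -0.0691, 0.0492]
tcp_rot: [[-0.968, 0.252, -0.001], [0.252, 0.968, -0.0], [0.0, -0.0, -1.0]]
ft_force: [-0.3, 0.0, -1.3]
finger_gap: 0.294
[ 0.5872 -0.0691  0.0492] [[-0.968, 0.252, -0.001], [0.252, 0.968, -0.0], [0.0, -0.0, -1.0]] [   9.    30.2  -17.2    0.   -42.7 -113.6] 24.3333 0.2944851962868319
[ 0.58777274 -0.06904415  0.04989415]
```

View pics/d3.png

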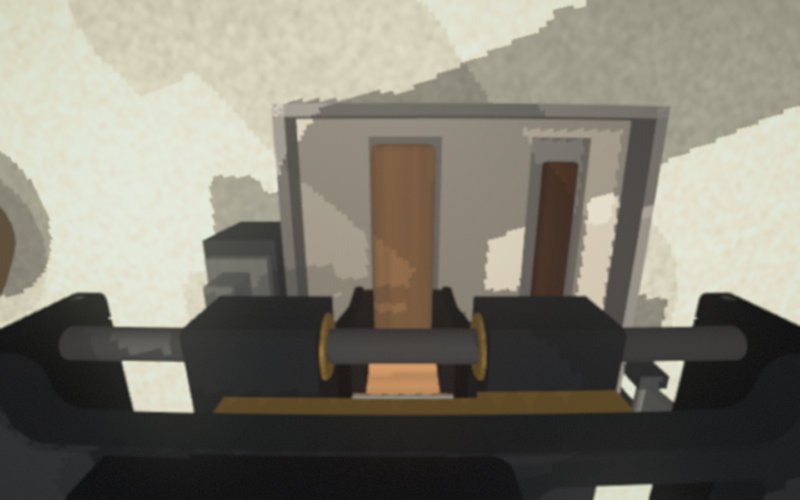

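View pics/d3s.png

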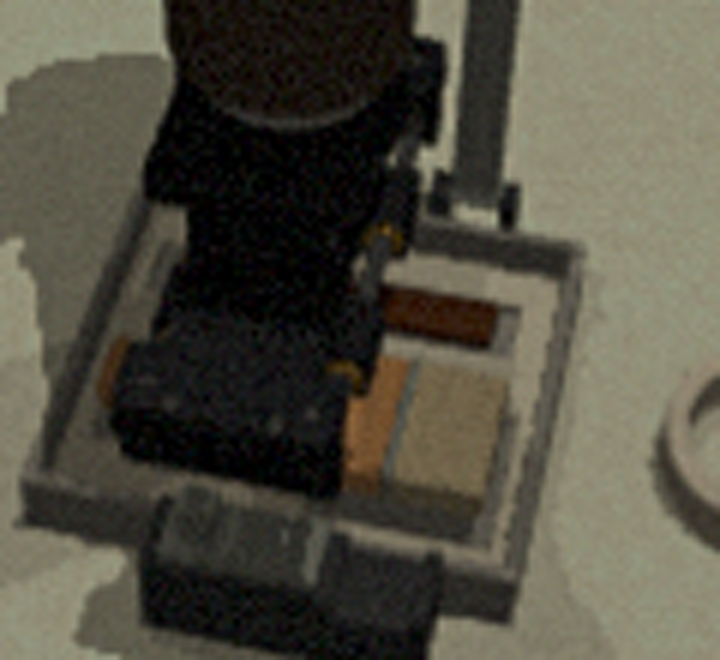

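Run:
```python
from h import *
c,s=cap("wrist");R=np.array(s["tcp_rot"])
save(c,"d4.png",(280,95,370,235),5)
A=plane(c,np.array([[370,138],[441,138],[405.5,138],[370,200],[439,200]])/1.25,.011,s)
B=plane(c,np.array([[371,150],[435,150],[403,144]])/1.25,s["tcp_pos"][2]-.0083,s)
for W in (A,B): print(((W-s["tcp_pos"])@R*1000).round(1))
```

```text
[[ 76.3 -14.8  39.1]
 [ 76.3  18.2  39.1]
 [ 76.2   1.7  39.1]
 [ 47.3 -15.5  39.2]
 [ 47.3  17.9  39.2]]
[[ 71.4 -12.    8.2]
 [ 71.4  12.9   8.2]
 [ 73.7   0.5   8.2]]
```

View pics/d4.png

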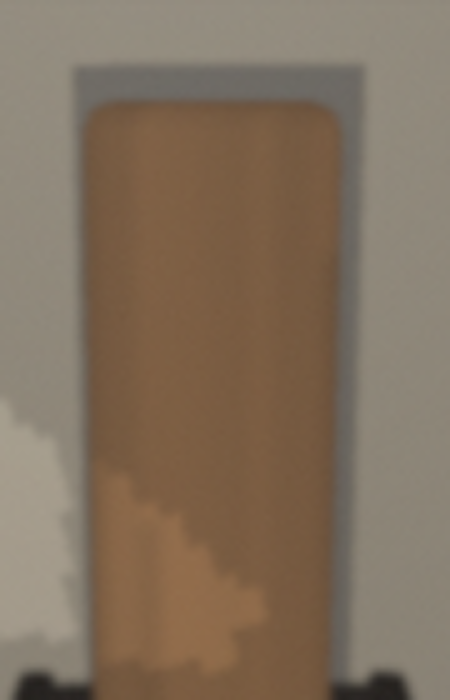

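```bash
python3 -m inch '{"offset":[[1.7,0.6,-4],[0,0,-5],[0,0,-4],[0,0,-3],[0,0,-2],[0,0,0],[0,0,0]],"rot":[[0,0,0],[0,0,0],[0,0,0],[0,0,0],[0,0,0],[0,0,0],[0,0,0]],"gripper":[1,1,1,1,1,1,1]}' 25
python3 -m inch '{"offset":[[0,0,-1],[0,0,-0.7],[0,0,0],[0,0,0]],"rot":[[0,0,0],[0,0,0],[0,0,0],[0,0,0]],"gripper":[1,1,1,1]}' 25
python3 look.py d5
```

```text
t: 25.07
tcp_pos: [0.5892, -0.0688, 0.0311]
tcp_rot: [[-0.967, 0.253, -0.0], [0.253, 0.967, -0.0], [0.0, -0.0, -1.0]]
ft_force: [0.1, 0.2, -1.5]
finger_gap: 0.295
t: 25.4
tcp_pos: [0.5895, -0.0688, 0.0304]
tcp_rot: [[-0.968, 0.253, 0.001], [0.253, 0.968, -0.0], [-0.001, 0.0, -1.0]]
ft_force: [-2.0, -0.5, 4.3]
finger_gap: 0.295
[ 0.5895 -0.0688  0.0304] [[-0.968, 0.253, 0.001], [0.253, 0.968, -0.0], [-0.001, 0.0, -1.0]] [   9.    31.8  -17.8    0.   -40.4 -113.6] 25.4 0.29504584766879
```

View pics/d5.png

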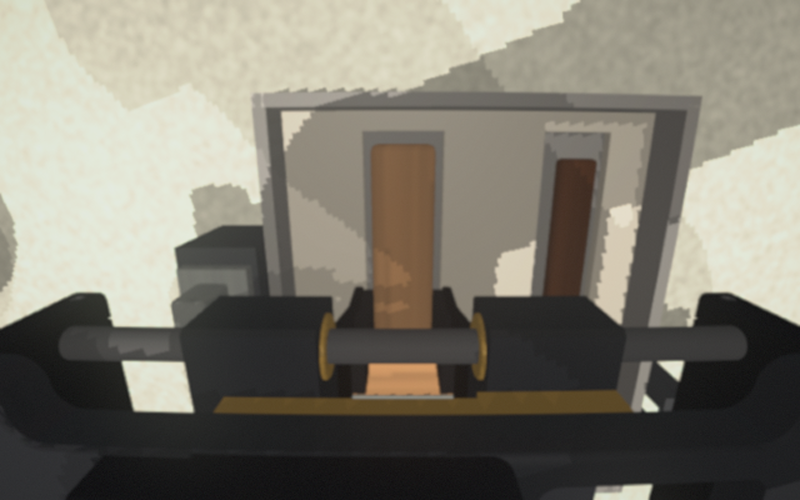

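```bash
python3 -m inch '{"offset":[[0,0,0.5],[0,0,0],[0,0,0],[0,0,0],[0,0,0],[0,0,10],[0,0,25],[0,0,35],[-20,0,30],[-30,0,20],[-30,0,0],[0,0,0]],"rot":[[0,0,0],[0,0,0],[0,0,0],[0,0,0],[0,0,0],[0,0,0],[0,0,0],[0,0,0],[0,0,0],[0,0,0],[0,0,0],[0,0,0]],"gripper":[1,0.1,0.1,0.1,0.1,0.1,0.1,0.1,0.1,0.1,0.1,0.1]}' 25
python3 look.py e1
python3 - <<'E'
from h import *
c,s=cap("side");save(c,"e1s.png",(270,150,430,310),5)
c,s=cap("top");save(c,"e1t.png",(220,100,540,330),2.4)
E
```

```text
t: 26.45
tcp_pos: [0.5042, -0.0689, 0.1518]
tcp_rot: [[-0.967, 0.254, -0.001], [0.254, 0.967, 0.001], [0.001, 0.001, -1.0]]
ft_force: [-0.6, -0.6, -1.1]
finger_gap: 0.453
[ 0.5042 -0.0689  0.1518] [[-0.967, 0.254, -0.001], [0.254, 0.967, 0.001], [0.001, 0.001, -1.0]] [ 1.050e+01  1.580e+01 -2.270e+01 -1.000e-01 -5.150e+01 -1.151e+02] 26.45 0.4529054121581118
```

View pics/e1.png

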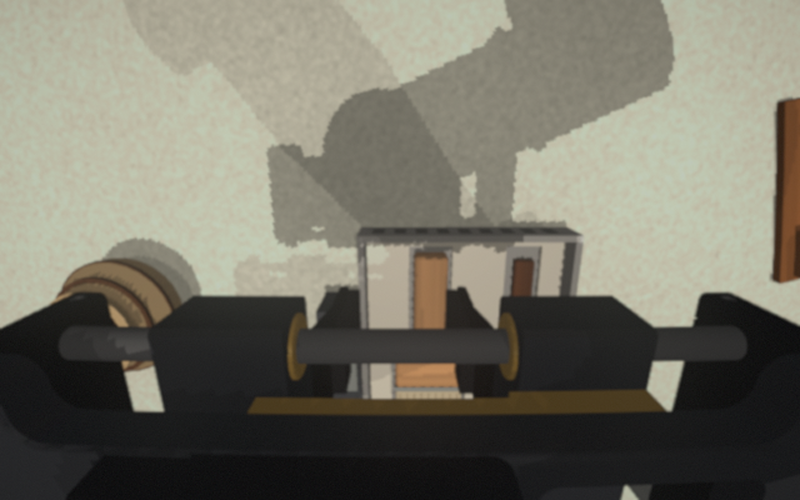

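View pics/e1s.png

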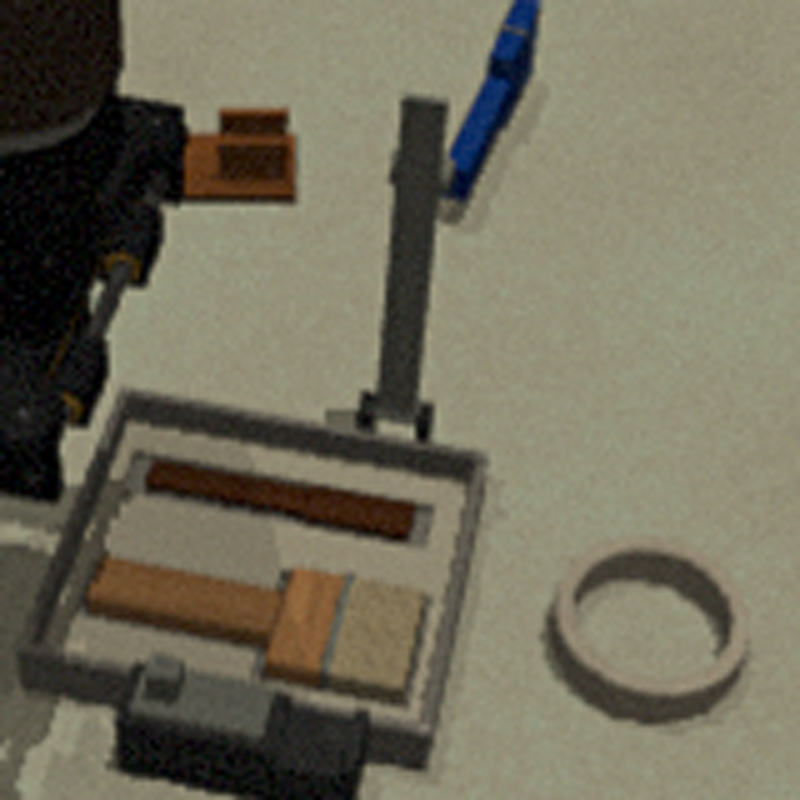

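View pics/e1t.png

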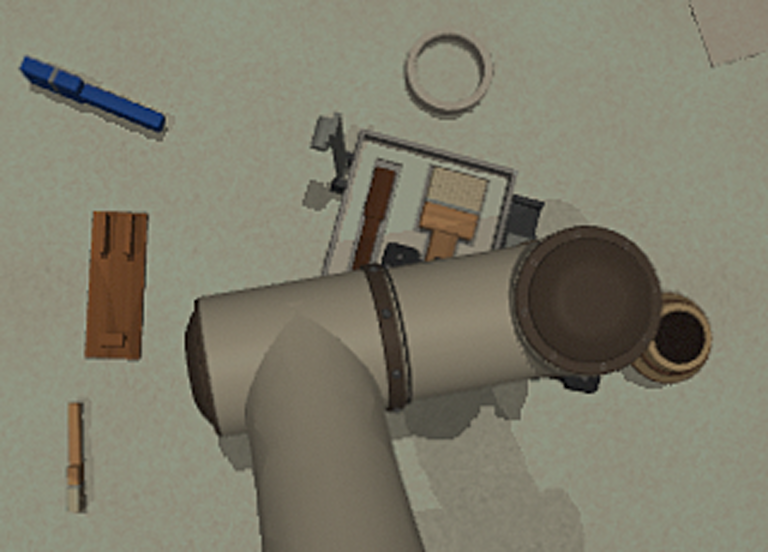

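Run:
```python
from h import *
a=np.radians(-14.6);R=np.array([[np.cos(a),-np.sin(a),0],[np.sin(a),np.cos(a),0],[0,0,1]])
for n in ["side","top"]:
    c,s=cap(n)
    for t in ["pot","tape_roll","spatula","tab_nub","brush_centre","brush_head","latch_grip"]:
        print(n,t,[(np.round(world(c,d["centre"])*1000).tolist(),round(d["p"],2)) for d in env.tip_of(t,c)[:4]])
    if n=="side":
        big=cv2.resize(c["frame"][220:310,265:385,::-1],None,fx=6,fy=6,interpolation=cv2.INTER_CUBIC)
        B=np.array([[-76,-13],[12,-13],[12,-28],[76,-28],[76,28],[12,28],[12,13],[-76,13]])
        P=np.c_[B+[0,-30],np.full(8,22)]/1000@R.T+[.5985,-.0405,0]
        cv2.polylines(big,[np.int32((proj(c,P)-[265,220])*6+3)],True,(0,255,0),1);cv2.imwrite("pics/e2.png",big)
```

```text
side pot [([496.0, -291.0, 3.0], 0.77)]
side tape_roll [([775.0, -80.0, -1.0], 0.84)]
side spatula [([610.0, 2.0, 4.0], 0.76)]
side tab_nub [([553.0, -131.0, 55.0], 0.72)]
side brush_centre [([740.0, 288.0, 31.0], 0.86), ([591.0, -72.0, 14.0], 0.74), ([550.0, 506.0, 20.0], 0.5), ([375.0, 294.0, 17.0], 0.48)]
side brush_head [([651.0, -86.0, 14.0], 0.86), ([763.0, 342.0, 29.0], 0.62), ([333.0, 291.0, 19.0], 0.52), ([540.0, 551.0, 18.0], 0.51)]
side latch_grip [([669.0, 62.0, 171.0], 0.55)]
top pot [([501.0, -290.0, 4.0], 0.71), ([602.0, -42.0, 1.0], 0.47)]
top tape_roll [([778.0, -79.0, -1.0], 0.91)]
top spatula [([605.0, 3.0, 2.0], 0.57)]
top tab_nub []
top brush_centre [([739.0, 282.0, 30.0], 0.93), ([595.0, -67.0, 15.0], 0.8), ([379.0, 293.0, 20.0], 0.71), ([555.0, 508.0, 22.0], 0.66)]
top brush_head [([653.0, -83.0, 16.0], 0.86), ([329.0, 296.0, 23.0], 0.72), ([760.0, 347.0, 25.0], 0.6), ([538.0, 551.0, 22.0], 0.51)]
top latch_grip [([673.0, 57.0, 165.0], 0.47)]
```

View pics/e2.png

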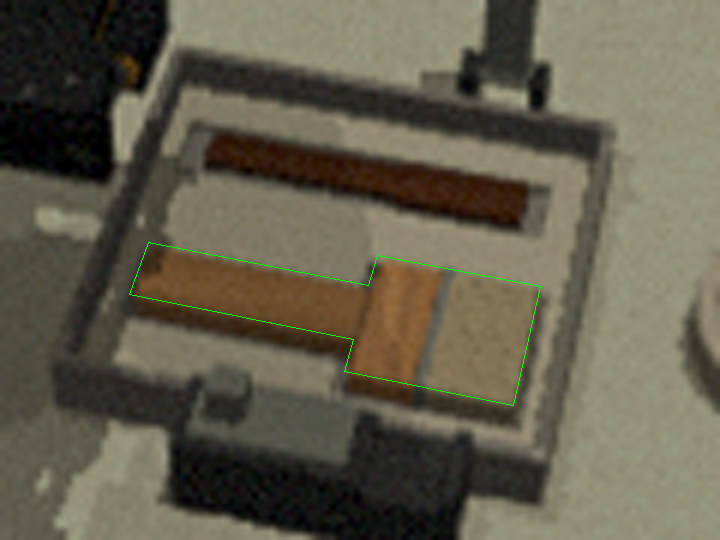

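Run:
```python
from plant import env
print(env.sense()["t"],env.hand_in())
```

```text
the job is handed in; nothing more can be done
27.4 None
```

The job is done and handed in at 27.4 s of the 72 s allowed.

**What I did:**
- **Tab:** I pinched the safety tab by its nub and slid it about 29 mm to its end stop.
- **Bar:** I took the bar by its grip and swung it to about 98–100°, past upright.
- **Brush, first move:** I lifted the wooden brush from the rest and stood it on the bare counter. I let go, and it lay flat after one push.
- **Brush, second move:** I took it again across the handle and laid it in the brush recess, head in the wide end.

**Last checks:**
- **Brush seating:** Contact came at the expected seat height, with a gap on each side of the handle. The networks put its centre 14–15 mm above the counter; seated should be 14.
- **Brush position:** The outline I projected for a seated brush was 1–2 mm off in the side picture, within the calibration error.
- **Tab and bar:** The last side picture showed the tab back and the bar standing open, with the grip at about z 165–171 mm.
- **Bystanders:** The pot, tape roll and spatula were within 3 mm of where they started, which is measuring noise.
- **Robot:** It was clear of everything when I handed in.

**Disagreements and misses:**
- The side camera put the recess about 2 mm away from where the top and wrist cameras did. I settled it with a close wrist view just before lowering the brush.
- The top-view network did not find the tab nub, before or after. The side-view network did.

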